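# Seat a sample block and hold a hardness pen on its test spot

## Robot

A 6-joint arm with a two-finger parallel gripper is mounted at the origin on a cart in front of the work surface, level with it; the furniture and walls round the work are solid. World frame = base frame: x ahead of the robot, y to its left, z up, the work surface at z = 0. Lengths are in m, angles in degrees, forces in N, time in s.
With the tool pointing down it reaches from about 0.25 to 0.725 m from the base axis. Payload 9.7 kg.
Tool frame: the origin (TCP) lies between the finger pads; the fingertips stand 11 mm ahead of it and the grasp point (between the pads) lies 8 mm behind it; z points along the fingers, x is the direction in which the jaws open and shut, and the axes are right-handed (so a half turn about z gives the same grasp; the last joint's range is limited). The gripper opens to 85 mm and grips with 20 to 120 N. Pads are 22 mm wide; open, the fingers measure 114 mm over their backs; the gripper's body (76 mm by 85 mm) begins 54 mm behind the grasp point. The pads swing forward as they close: fully open they stand 13 mm farther back than shut.
Start: joints at [-72.708, 4.979, 10.078, 95.1, 0, 90], TCP at [0.163, -0.525, 0.242] pointing down, gripper open.
Joint ranges: [-179.16, 179.16], [-48.56, 103.87], [-65.8, 70.77], [-126.05, 130.52], [-82.76, 87.17], [-180, 180]. Speed limits (degrees/s): [127.2, 127.2, 147.25, 180, 180, 180].

## Interface

Orientations are given as [roll, pitch, yaw] about the fixed x, y, z axes, in that order (R = Rz(yaw) Ry(pitch) Rx(roll)).
In Python, from workcell import get_obs, camera, job_done gives the robot as it stands.
- The arm moves only by the tool arm_command, never from a script. Its argument "increments" is a list of rows, each a list of 2 entries, a list of its own where there are three numbers: the shift along the tool's x, y, z in units of 25 mm (1.0 is 25 mm), then the turn about the tool's z in units of 6 degrees (1.0 is 6 degrees). In form: [[[dx, dy, dz], roll], ...]. A call has 1 to 5 rows; each row is the pose to reach, as a shift and turn from the pose measured when the call began, along the tool's axes at that moment; what a row does not reach only later rows make up. A row lasts 1/10 s, in which the tool goes at most 50 mm and 8.59 degrees, less where a joint would pass 70% of its speed; a pose out of reach is approached as far as the arm can. A call with a gripper value outside its range is refused whole. "claw" is the closure, from -1 (fully open) to 1 (shut), so that 0 is half open, set as the call begins (left out, the last holds). The fingers move at their own pace and stop on an object; "force" is the grip in N (left out, the last holds). Time passes only in rows, so rows that repeat a pose let the fingers close. It gives the time, the measured TCP pose, the force and the opening at its end, in the units of the state.
- get_obs(): the state, without advancing time (a new reading comes with each control period).
- camera(name): name is "scene" or "top" or "wrist"; returns a dict with "frame" (480x640x3 uint8, red, green, blue), "range_z" (480x640 float32, m along the optical axis (not along the pixel's ray), 0 where there is no reading), "K" (3x3 intrinsics, pixels), "k1" (the pictures are not rectified: a ray, as slopes to the right and down, at radius r is drawn at 1 + k1 r^2 times it, then the intrinsics apply), "R" (3x3) and "t" (3): a world point X has camera coordinates R X + t; the wrist camera has in their place "hand_eye" (4x4, takes a point from camera to tool coordinates, whose origin is the TCP and whose axes are the tool frame's). Camera axes: x right, y down, z forward; pixel columns grow to the right and rows downward; lengths in m; the calibration is good to about 2 mm. A picture is of the moment at which its call begins: read the wrist's pose just before it.
- job_done(): hands the job in, once; it reports no verdict.
The state is a dict: "time": time; "q": joint angles; "qd": joint speeds; "joint_efforts": joint torques, N m; "ee_pos": TCP position; "tcp_rot": TCP orientation; "wrist_force": force on the tool from outside, world axes, zero at the start; "torque": the same for the moment, N m; "opening": finger opening in m.
Only numpy, scipy, OpenCV 4.12 (cv2) and the standard library are available. Lean on these libraries where they do the work, as an engineer would, in place of code of your own. Each camera call takes 0.05 s, during which the arm holds its last target.

## Task

Seat the loose wedge-shaped sample block fully down on the two pegs of the test base (it fits one way round) and let go of it. Then take the hardness pen out of its rest and hold it square to the block's sloping face, its tip inside the marked ring, pressed lightly so that the spring tip goes in about half way, never hard against its stop. Finish while still holding the pen there; do not let go.

Things in the scene. Friction and masses are not known exactly. Their poses are not given: they have to be found in the camera images.
- block_centre (a point): on the centre line of the loose aluminium sample block, 26 mm above its underside: the place to grip it, across its width. The block (0.3 to 0.65 kg) is a wedge 80 mm long (x) and 50 mm wide (y, parallel upright sides); its top face slopes at 20 degrees, 26 mm high at the low (-x) end, 55 mm at the high (+x) end. z is up.
- block_foot (a point): middle of the sample block's underside, on its surface, half-way between two round holes in it, 16 mm deep: one 10 mm wide, 26 mm towards the low (-x) end, one 13 mm wide, 26 mm towards the high (+x) end. Same axes as block_centre.
- test_spot (a point): middle of the marked ring (a thin dark circle 17 mm across) on the sample block's sloping face. z stands square out of the face, x runs up the slope, y along the block's width. It lies 10 mm from the block's middle towards the low end, 9 mm towards +y, 36.9 mm above the underside.
- base_seat (a point): middle of the top of the test base, a dark steel plate fixed to the bench, 120 (x) by 80 mm (y), 12 mm high; half-way between two upright pegs 12 mm tall, the top 4 mm tapered: one 8 mm thick, 26 mm towards -x, one 11 mm thick, 26 mm towards +x. With the block seated, block_foot meets this point, the x axes agree. z is up.
- pen_rest: grey bored block fixed to the bench, 60 x 60 mm, 50 mm high, with an upright hole 22 mm wide and 49 mm deep; the pen hangs in it by its collar, tip down, pen_grip 90 mm above the bench. Origin in the middle of its underside, z up.
- pen_grip (a point): middle of the hardness pen's square grip, the place to hold it. z points along the pen from tip to cap, x and y square to the grip's flats. Pen 122 mm long, 0.1 kg. Grip 18 x 18 mm, from 34 mm below this point to 30 mm above; below it a round collar 32 mm wide, 6 mm thick, then an 18 mm shank; above it a 12 mm cap. The free tip ends 80 mm from here along -z.
- tip_point (a point): end of the pen's spring tip, a steel pin 5 mm thick that ends in a 3 mm flat; z along the pen towards the cap
- pen_tip (a joint): how far the spring tip is pushed into the pen: 0 m when free, 0.012 m at its stop. It takes about 0.8 N to start it, 2.3 N at 6 mm and 3.8 N at the stop.
Things that resemble listed ones, but are neither listed nor needed, are in the scene too. Leave any brown or pink look-alike of the part that bears pen_grip alone.

How it is judged (in metres and radians):
On the way, in this order (a step that is already met when the one before it is completed fails the run):
1. the sample block sits fully down on the base's pegs and the fingers have let go of it (horizontal distance between block_foot and base_seat below 0.004 m and z of block_foot in the frame of base_seat below 0.0025 m and angle between the x axis of block_foot and the x axis of base_seat, either way round below 0.1 rad and angle between the z axis of block_foot and the z axis of base_seat, either way round below 0.04 rad and contact force between the fingers and sample_block below 0.1 N), for 0.2 s.
2. the fingers have lifted the pen clear of its rest (z of tip_point in the frame of pen_rest above 0.053 m and contact force between the fingers and hardness_pen above 1 N and contact force between hardness_pen and pen_rest below 0.05 N), for 0.1 s.
At the end, for the whole second after the job is handed in: Block fully down on both pegs (2.5 mm; 4 mm sideways), not touched by the fingers. Fingers hold the pen still, tip within 8.5 mm of the ring's middle, pen within 10 degrees of square to the slope, spring tip in by 2 to 10.5 mm, pressing with 0.5 to 6 N; pen clear of its rest (all of step 1 and distance between tip_point and test_spot below 0.0085 m and angle between the z axis of tip_point and the z axis of test_spot, either way round below 0.17 rad and value of joint pen_tip between 0.002 and 0.0105 m and contact force between hardness_pen and sample_block between 0.5 and 6 N and contact force between the fingers and hardness_pen above 1 N and contact force between hardness_pen and pen_rest below 0.05 N and linear speed of hardness_pen below 0.02 m/s); the arm keeps its last pose, push and grip.
It fails at once if the pen is pressed hard against the block, past the stop of its spring tip (over 10 N) (contact force between hardness_pen and sample_block above 10 N).
It also fails if it takes over 48 s, if anything falls off the work surface, if the arm or the gripper's body presses on something with over 40 N, if the wrist force passes 120 N, or if a joint passes its speed limit or range.

## Working session

There is one attempt and no reset: what is moved stays moved. The work goes in short steps, Python scripts to look and compute and a tool call to move; the robot and the scene stay as the last step left them, time stands still between calls to the robot, and variables do not carry over. Pictures are saved under pics/ and viewed, and the job is handed in when it is done.

Besides the shell and the picture viewer there is one more tool, called as name(argument=value, ...), one argument or row to a line, values as JSON. arm_command: Moves the arm, as the interface text tells. Its arguments: {"type":"object","properties":{"increments":{"type":"array"},"claw":{"type":"number"},"force":{"type":"number"}},"required":["increments"]}

```bash
ls; mkdir -p pics; python3 - <<'E'
from workcell import get_obs,camera
import cv2,numpy as np
print(get_obs())
for n in ["scene","top","wrist"]:
    c=camera(n); cv2.imwrite(f"pics/{n}0.png",c["frame"][:,:,::-1]); np.savez(f"{n}0.npz",**c)
    print(n,c["K"],c["k1"],c.get("R"),c.get("t"),c.get("hand_eye"))
E
```

```text
pics
{'time': 0.0, 'q': array([-7.27113408e+01,  5.01066496e+00,  1.00353878e+01,  9.51001957e+01,
       -1.19948077e-03,  8.99994257e+01]), 'qd': array([ 0.04257653, -0.03176594, -0.05636254, -0.01205482, -0.01579669,
        0.00059493]), 'joint_efforts': array([ 1.18870415e-03, -5.20388389e+01,  4.64804435e+01,  1.62467931e-02,
        1.21771741e-04,  1.71078443e-05]), 'ee_pos': array([ 0.16338299, -0.52494763,  0.2415956 ]), 'tcp_rot': array([ 1.79998801e+02,  7.54728246e-02, -7.27107665e+01]), 'wrist_force': array([-0.84957967, -0.56833136,  0.96446244]), 'torque': array([ 0.01002643, -0.03942121, -0.04865104]), 'opening': 0.08564352679804785}
scene [[506.73856521   0.         313.68774102]
 [  0.         506.73856521 242.94838505]
 [  0.           0.           1.        ]] -0.12908963926346817 [[-0.47265455 -0.88110597 -0.01580985]
 [-0.57090024  0.31981793 -0.75616758]
 [ 0.67132004 -0.3483802  -0.65418701]] [0.2602402  0.33346045 0.76651124] None
top [[483.51981694   0.         320.6400503 ]
 [  0.         483.51981694 244.75754207]
 [  0.           0.           1.        ]] -0.07264695028603037 [[-0.02386967 -0.99946796  0.02222676]
 [-0.99157292  0.02083762 -0.12786299]
 [ 0.12733181 -0.0250915  -0.99154275]] [0.02661293 0.49271277 1.03483585] None
wrist [[365.46225082   0.         319.25539446]
 [  0.         365.46225082 241.16184391]
 [  0.           0.           1.        ]] 0.025762607302404737 None None [[ 9.99999423e-01 -7.92004209e-04  7.26020174e-04 -6.48485493e-05]
 [ 5.41704759e-04  9.55217662e-01  2.95903572e-01 -7.51134709e-02]
 [-9.27864168e-04 -2.95903008e-01  9.55217540e-01 -1.31243251e-01]
 [ 0.00000000e+00  0.00000000e+00  0.00000000e+00  1.00000000e+00]]
```

View pics/scene0.png

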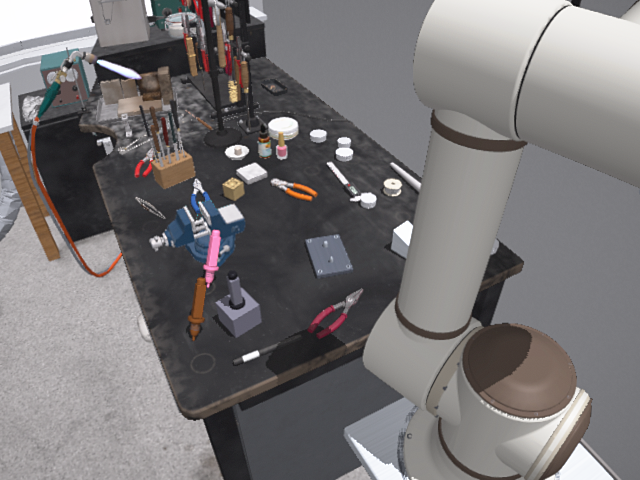

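View pics/top0.png

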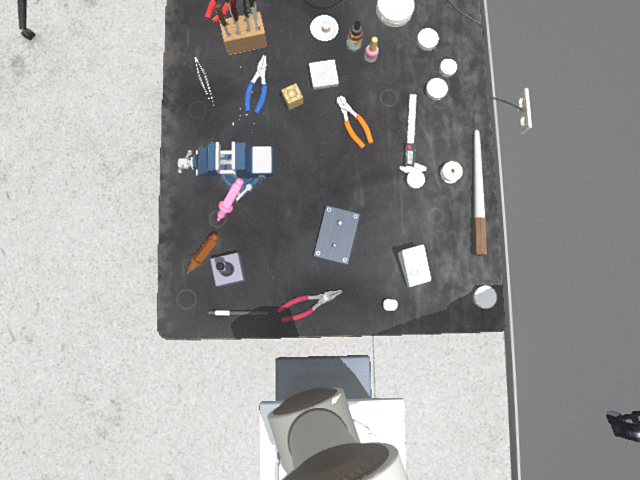

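View pics/wrist0.png

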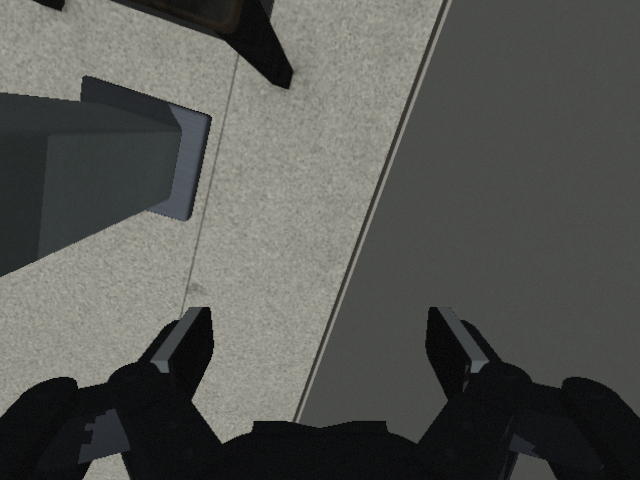

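```bash
cat > h.py <<'E'
import numpy as np,cv2
from scipy.spatial.transform import Rotation as Ro
def load(n):
    return dict(np.load(n,allow_pickle=True))
def fix(c):
    for k in c: c[k]=np.asarray(c[k])
    return c
def cw(c,pose=None):
    """camera->world rotation, origin"""
    if c.get("R") is not None and np.asarray(c["R"]).shape==(3,3):
        return c["R"].T, -c["R"].T@c["t"]
    p,rpy=pose; Rt=Ro.from_euler('xyz',rpy,degrees=True).as_matrix()
    H=c["hand_eye"]; return Rt@H[:3,:3], Rt@H[:3,3]+p
def ray(c,uv):
    K=np.asarray(c["K"]);k1=float(c["k1"])
    return cv2.undistortPoints(np.array([[uv]],float),K,np.array([k1,0,0,0,0.]))[0,0]
def on_z(c,uv,z,pose=None):
    R,o=cw(c,pose); d=R@np.array([*ray(c,uv),1.]); return o+d*(z-o[2])/d[2]
def proj(c,X,pose=None):
    R,o=cw(c,pose); x=R.T@(np.asarray(X)-o); s=x[:2]/x[2]
    s=s*(1+float(c["k1"])*(s@s)); K=c["K"]; return K[:2,:2]@s+K[:2,2]
def cloud(c,pose=None,box=None):
    R,o=cw(c,pose); u0,u1,v0,v1=box or (0,640,0,480)
    vv,uu=np.mgrid[v0:v1,u0:u1]; z=c["range_z"][v0:v1,u0:u1]
    s=cv2.undistortPoints(np.stack([uu,vv],-1).reshape(-1,1,2).astype(float),np.asarray(c["K"]),np.array([float(c["k1"]),0,0,0,0.]))[:,0]
    P=np.c_[s,np.ones(len(s))]*z.reshape(-1,1)
    return (P@R.T+o).reshape(*z.shape,3), z>0
def crop(c,box,f,fn):
    u0,u1,v0,v1=box
    cv2.imwrite(fn,cv2.resize(c["frame"][v0:v1,u0:u1,::-1],None,fx=f,fy=f,interpolation=cv2.INTER_CUBIC))
E
python3 - <<'E'
from h import *
c=load("top0.npz")
crop(c,(295,445,195,305),5,"pics/c1.png")
crop(c,(180,280,220,300),6,"pics/c2.png")
for name,b in dict(block=(390,440,235,295),rest=(200,250,240,295)).items():
    P,ok=cloud(c,box=b); Q=P[ok]; 
    print(name,[ (zz,len(S:=Q[(Q[:,2]>zz)]),S.min(0).round(3),S.max(0).round(3)) for zz in (.012,.03,.045) ])
for n,(u,v) in dict(pegA=(340,222),pegB=(335,248)).items(): print(n,on_z(c,(u,v),.024))
E
```

```text
block [(0.012, 930, array([ 0.398, -0.226,  0.012]), array([ 0.487, -0.159,  0.059])), (0.03, 762, array([ 0.404, -0.222,  0.03 ]), array([ 0.487, -0.159,  0.059])), (0.045, 315, array([ 0.445, -0.214,  0.045]), array([ 0.487, -0.16 ,  0.059]))]
rest [(0.012, 1084, array([0.408, 0.185, 0.012]), array([0.507, 0.283, 0.136])), (0.03, 1020, array([0.408, 0.185, 0.03 ]), array([0.507, 0.281, 0.136])), (0.045, 890, array([0.408, 0.186, 0.045]), array([0.506, 0.278, 0.136]))]
pegA [ 0.54452295 -0.02916581  0.024     ]
pegB [ 0.48620232 -0.01634739  0.024     ]
```

View pics/c1.png

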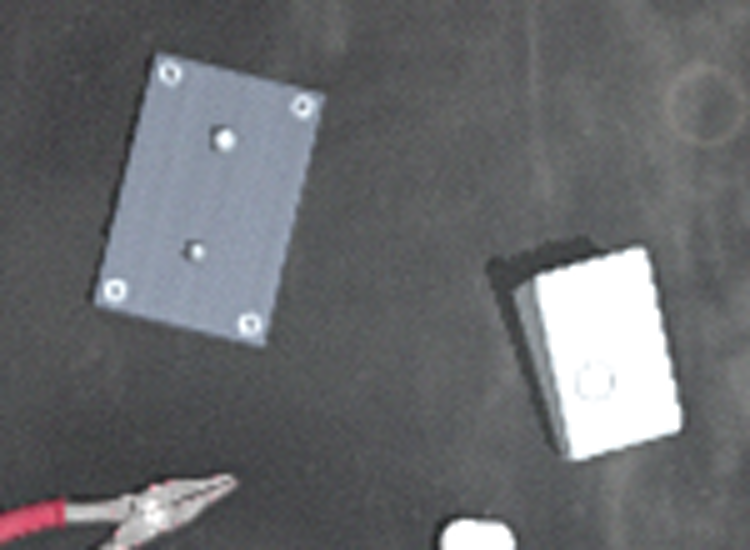

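View pics/c2.png

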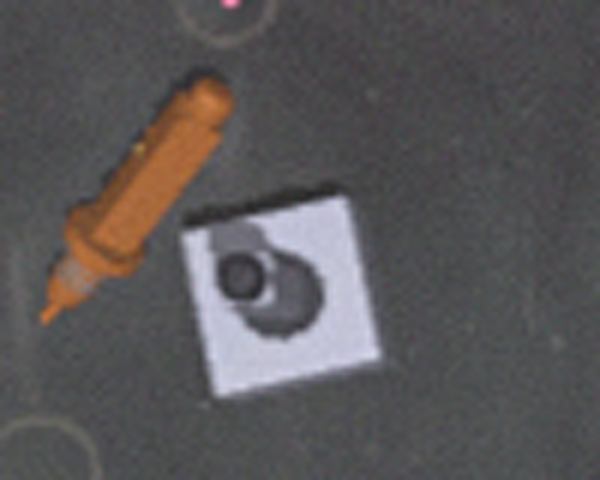

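```bash
python3 - <<'E'
from h import *
c=load("top0.npz")
f=lambda p:(295+(p[0]+.5)/5-.5,195+(p[1]+.5)/5-.5)
pl=[on_z(c,f(p),.012) for p in [(157,53),(325,95),(265,347),(95,302)]]
print(np.array(pl).round(4)); m=np.mean(pl,0); 
d=(pl[0]+pl[1]-pl[2]-pl[3]); print("base",m,np.linalg.norm(d)/2,np.degrees(np.arctan2(d[1],d[0])))
for p in [(225,140),(197,252)]: print("peg",on_z(c,f(p),.024))
b=[on_z(c,f(p),z) for p,z in [((538,277),.055),((646,247),.055),((683,430),.026),((570,461),.026)]]
print(np.array(b).round(4)); d=(b[0]+b[1]-b[2]-b[3]); print("block",np.mean(b,0),np.linalg.norm(d)/2,np.degrees(np.arctan2(d[1],d[0])))
print("ring",on_z(c,f((594,381)),.037))
g=lambda p:(180+(p[0]+.5)/6-.5,220+(p[1]+.5)/6-.5)
r=np.array([on_z(c,g(p),.05) for p in [(182,232),(347,196),(381,358),(216,397)]]);print(r.round(4),"rest",r.mean(0)); d=r[0]+r[1]-r[2]-r[3];print(np.degrees(np.arctan2(d[1],d[0])))
print("cap",on_z(c,g((241,277)),.132))
P,ok=cloud(c,box=(212,232,255,275)); Q=P[ok]; Q=Q[Q[:,2]>.11]; print(len(Q),np.median(Q,0),Q[:,2].max())
s=load("scene0.npz"); crop(s,(180,280,180,370),3,"pics/c3.png")
E
```

```text
[[ 0.586   0.0007  0.012 ]
 [ 0.5651 -0.0751  0.012 ]
 [ 0.451  -0.0442  0.012 ]
 [ 0.4729  0.0314  0.012 ]]
base [ 0.51874115 -0.02180806  0.012     ] 0.11768016035773747 -15.149554348618361
peg [ 0.54317963 -0.02823045  0.024     ]
peg [ 0.49296144 -0.01430963  0.024     ]
[[ 0.475  -0.1602  0.055 ]
 [ 0.4871 -0.2081  0.055 ]
 [ 0.4087 -0.2277  0.026 ]
 [ 0.3963 -0.1765  0.026 ]]
block [ 0.44175594 -0.19311947  0.0405    ] 0.08564843843892107 12.834224767337105
ring [ 0.43059438 -0.18643625  0.037     ]
[[0.4665 0.2554 0.05  ]
 [0.4783 0.196  0.05  ]
 [0.4198 0.184  0.05  ]
 [0.4071 0.243  0.05  ]] rest [0.44289202 0.21962922 0.05      ]
11.662881447787285
cap [0.44253545 0.21899171 0.132     ]
81 [0.44196489 0.21674005 0.13029727] 0.1362857392189455
```

View pics/c3.png

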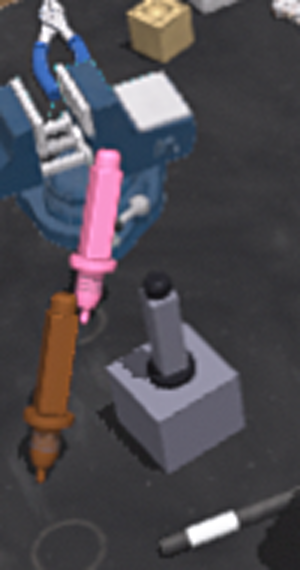

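```bash
cat >> h.py <<'E'
def plan(X,yaw,obs=None):
    from workcell import get_obs
    o=obs or get_obs(); Rt=Ro.from_euler('xyz',o["tcp_rot"],degrees=True).as_matrix()
    d=Rt.T@(np.asarray(X)-o["ee_pos"])/.025
    y=np.degrees(np.arctan2(Rt[1,0],Rt[0,0])); dyaw=(yaw-y+180)%360-180
    print("t",round(o["time"],2),"pos",o["ee_pos"].round(4),"yaw",y.round(2),"q",o["q"].round(1),"op",round(o["opening"],4),"F",o["wrist_force"].round(2))
    print("UNITS",d.round(2),"roll",round(-dyaw/6,2)," (roll alt",round(-(dyaw-360*np.sign(dyaw))/6,2),")")
def snap(name,fn):
    from workcell import get_obs,camera
    o=get_obs(); c=fix({k:v for k,v in camera(name).items() if v is not None}); cv2.imwrite(fn,c["frame"][:,:,::-1])
    return c,(o["ee_pos"],o["tcp_rot"])
E
python3 -c "
from h import *
plan((.40,-.193,.24),103.5)"
```

```text
t 0.15 pos [ 0.1634 -0.525   0.2418] yaw -72.71 q [-72.7   5.   10.   95.1  -0.   90. ] op 0.0856 F [ 0.36  0.42 -0.03]
UNITS [ -9.87 -12.98   0.08] roll -29.37  (roll alt 30.63 )
```

arm_command(
  increments=[
    [[-1,-1.2,0],-1.4],
    [[-2,-2.4,0],-2.8],
    [[-3.1,-3.7,0],-4.2],
    [[-4.1,-5,0],-5.6],
    [[-5,-6.2,0],-7],
  ],
)

```text
time: 0.65
ee_pos: [0.2748, -0.3579, 0.2417]
tcp_rot: [-180.0, 0.0, -30.4]
wrist_force: [1.2, 0.2, 0.1]
opening: 0.0852
```

```bash
python3 -c "
from h import *
plan((.40,-.193,.24),103.5)"
```

```text
t 0.65 pos [ 0.2748 -0.3579  0.2417] yaw -30.37 q [-52.5  -8.4  -3.   95.4   0.   67.9] op 0.0852 F [1.21 0.2  0.07]
UNITS [ 0.98 -8.22  0.08] roll -22.31  (roll alt 37.69 )
```

arm_command(
  increments=[
    [[0.2,-1.6,0],-1.4],
    [[0.4,-3.3,0],-2.8],
    [[0.6,-5,0],-4.2],
    [[0.8,-6.6,0],-5.6],
    [[1,-8.2,0],-7],
  ],
)

```text
time: 1.15
ee_pos: [0.4007, -0.1921, 0.2419]
tcp_rot: [-179.9, -0.0, 12.0]
wrist_force: [0.6, -1.1, -0.6]
opening: 0.0856
```

arm_command(
  increments=[
    [[0,0,0],-1.4],
    [[0,0,0],-2.8],
    [[0,0,0],-4.2],
    [[0,0,0],-5.6],
    [[0,0,0],-7],
  ],
)

```text
time: 1.65
ee_pos: [0.4007, -0.192, 0.2417]
tcp_rot: [-179.9, -0.0, 54.3]
wrist_force: [-0.1, 0.0, 0.2]
opening: 0.0857
```

arm_command(
  increments=[
    [[0,0,0],-1.4],
    [[0,0,0],-2.8],
    [[0,0,0],-4.2],
    [[0,0,0],-5.6],
    [[0,0,0],-7],
  ],
)

```text
time: 2.15
ee_pos: [0.4006, -0.192, 0.2415]
tcp_rot: [-180.0, -0.1, 96.7]
wrist_force: [0.3, -0.3, 0.9]
opening: 0.0857
```

```bash
python3 -c "
from h import *
plan((.40,-.193,.24),103.5)
c,p=snap('wrist','pics/w1.png'); np.savez('w1.npz',pos=p[0],rot=p[1],**c)
plan((.40,-.193,.24),103.5)"
```

```text
t 2.15 pos [ 0.4006 -0.192   0.2415] yaw 96.69 q [-25.6  -9.4  -3.9  95.5   0.  -32.3] op 0.0857 F [ 0.27 -0.28  0.87]
UNITS [-0.04 -0.03  0.06] roll -1.14  (roll alt 58.86 )
t 2.2 pos [ 0.4006 -0.1919  0.2414] yaw 97.2 q [-25.6  -9.3  -3.9  95.5   0.  -32.8] op 0.0856 F [-0.08 -1.17  0.63]
UNITS [-0.04 -0.03  0.06] roll -1.05  (roll alt 58.95 )
```

View pics/w1.png

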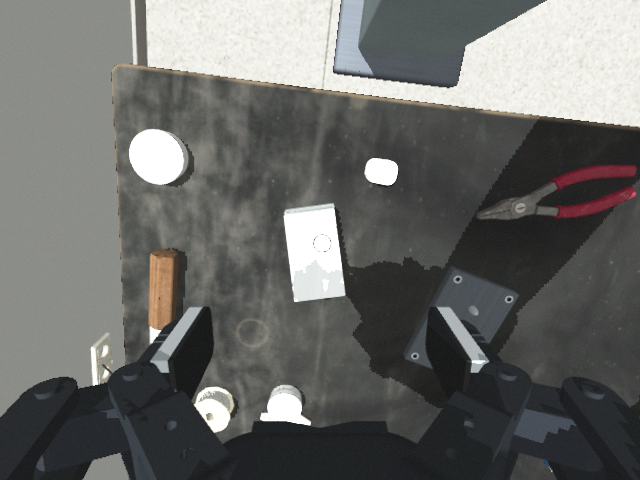

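```bash
python3 - <<'E'
from h import *
c=load("w1.npz"); crop(c,(270,360,190,310),6,"pics/c4.png"); crop(c,(395,530,255,380),5,"pics/c5.png")
E
```

```text
(no output)
```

View pics/c4.png

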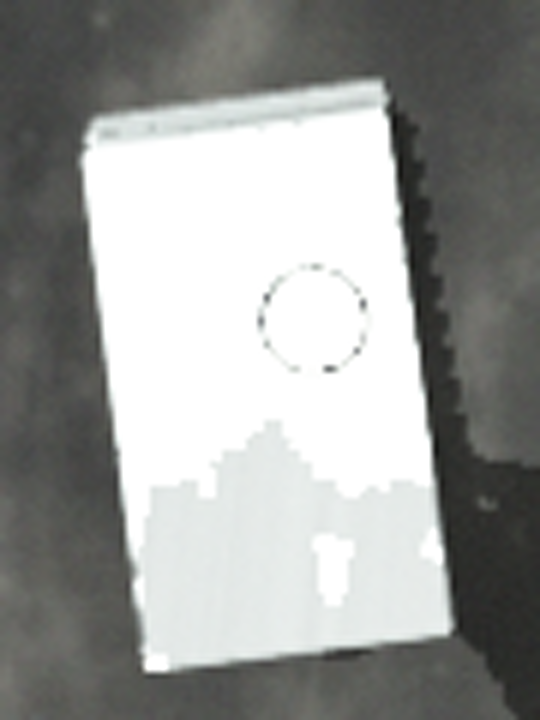

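View pics/c5.png

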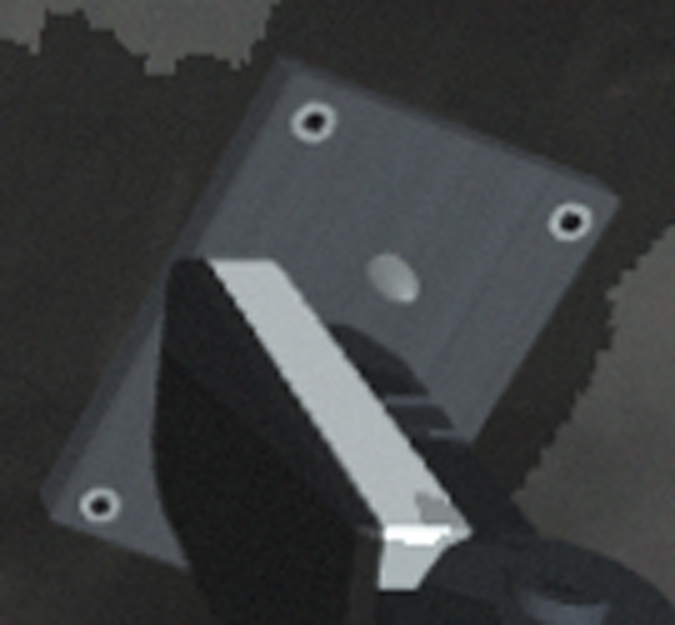

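```bash
cat >> h.py <<'E'
from scipy.optimize import least_squares
def fit(c,pose,pts,px,x0):
    def w(q):
        C,S=np.cos(q[2]),np.sin(q[2]); 
        return [[q[0]+C*a-S*b,q[1]+S*a+C*b,z] for a,b,z in pts]
    r=least_squares(lambda q:(np.array([proj(c,X,pose) for X in w(q)])-px).ravel(),x0)
    print("fit",r.x[:2].round(4),np.degrees(r.x[2]).round(2),"res",r.fun.round(1)); return r.x
E
python3 - <<'E'
from h import *
c=load("w1.npz"); pose=(c["pos"],c["rot"])
f=lambda p:(270+(p[0]+.5)/6-.5,190+(p[1]+.5)/6-.5)
px=np.array([f(p) for p in [(86,150),(388,113),(453,632),(147,670),(314,319)]])
P=[(-.04,-.025,.026),(-.04,.025,.026),(.04,.025,.055),(.04,-.025,.055),(-.01,.009,.0369)]
fit(c,pose,P,px,[.44,-.19,.23])
g=lambda p:(395+(p[0]+.5)/5-.5,255+(p[1]+.5)/5-.5)
px=np.array([g(p) for p in [(290,72),(607,203),(62,515)]])
fit(c,pose,[(-.06,-.04,.012),(-.06,.04,.012),(.06,-.04,.012)],px,[.52,-.02,-.26])
px=np.array([g(p) for p in [(393,278)]]);print(on_z(c,px[0],.02,pose))
c=load("top0.npz")
f=lambda p:(295+(p[0]+.5)/5-.5,195+(p[1]+.5)/5-.5)
fit(c,None,P,np.array([f(p) for p in [(570,461),(683,430),(646,247),(538,277),(594,381)]])[[0,1,2,3,4]][[1,0,3,2,4]],[.44,-.19,.23])
fit(c,None,[(.06,.04,.012),(.06,-.04,.012),(-.06,-.04,.012),(-.06,.04,.012),(.026,0,.023),(-.026,0,.023)],np.array([f(p) for p in [(157,53),(325,95),(265,347),(95,302),(225,140),(197,252)]]),[.52,-.02,-.26])
E
```

```text
fit [ 0.4415 -0.1921] 14.06 res [-0.5 -0.3  0.3 -0.7  0.4  0.8 -0.4  0.6  0.2 -0.2]
fit [ 0.5184 -0.0212] -14.42 res [-0.5 -0.3  3.3 -1.4 -3.   2.2]
[ 0.49158319 -0.0157161   0.02      ]
fit [ 0.4419 -0.1931] 13.11 res [-0.5  0.   0.6 -0.5 -0.2 -0.1  0.1  0.3  0.1  0.2]
fit [ 0.5186 -0.0217] -15.35 res [-0.2 -0.5  0.4 -0.3  0.1  0.4 -0.6  0.7  0.1 -0.1  0.2 -0.2]
```

arm_command(
  increments=[
    [[0,0.5,1.4],-0.6],
    [[0,1.0,2.8],-1.1],
    [[0,1.6,4.2],-1.1],
    [[0,1.6,5.2],-1.1],
    [[0,1.6,6.0],-1.1],
  ],
)

```text
time: 2.7
ee_pos: [0.4396, -0.1863, 0.0892]
tcp_rot: [-179.9, -0.2, 103.6]
wrist_force: [-0.4, -0.6, 0.5]
opening: 0.0855
```

```bash
python3 -c "
from h import *
plan((.4417,-.1925,.018),103.6)"
```

```text
t 2.7 pos [ 0.4396 -0.1863  0.0892] yaw 103.64 q [-23.   -4.9 -16.8  78.4   0.1 -36.6] op 0.0855 F [-0.44 -0.6   0.54]
UNITS [-0.27  0.03  2.85] roll 0.01  (roll alt -59.99 )
```

arm_command(
  increments=[
    [[-0.15,0.03,0.6],0],
    [[-0.27,0.03,1.2],0],
    [[-0.27,0.03,1.8],0],
    [[-0.27,0.03,2.4],0],
    [[-0.27,0.03,2.83],0],
  ],
)

```text
time: 3.2
ee_pos: [0.4415, -0.1924, 0.0173]
tcp_rot: [-179.8, -0.2, 103.6]
wrist_force: [-0.5, -0.0, 0.1]
opening: 0.0857
```

arm_command(
  increments=[
    [[0,0,0],0],
    [[0,0,0],0],
    [[0,0,0],0],
    [[0,0,0],0],
    [[0,0,0],0],
  ],
  claw=1,
  force=60,
)

```text
time: 3.7
ee_pos: [0.4419, -0.1926, 0.0181]
tcp_rot: [-179.9, -0.1, 103.6]
wrist_force: [-0.9, 0.1, 5.0]
opening: 0.0492
```

arm_command(
  increments=[
    [[0,0,0],0],
    [[0,0,0],0],
  ],
)

```text
time: 3.9
ee_pos: [0.4419, -0.1926, 0.0182]
tcp_rot: [-179.9, -0.1, 103.6]
wrist_force: [-0.0, 0.4, 0.9]
opening: 0.0489
```

arm_command(
  increments=[
    [[0,0,-0.4],0],
    [[0,0,-1.2],0],
    [[0,0,-2.2],0],
    [[0,0,-3.0],0],
    [[0,0,-3.4],0],
  ],
)

```text
time: 4.4
ee_pos: [0.4426, -0.193, 0.1053]
tcp_rot: [-180.0, -0.1, 103.6]
wrist_force: [-0.7, -0.6, -4.9]
opening: 0.0493
```

```bash
python3 -c "
from h import *
c,p=snap('wrist','pics/w2.png'); np.savez('w2.npz',pos=p[0],rot=p[1],**c)
plan((.5185,-.0215,.1),75)
c,p=snap('top','pics/t2.png'); np.savez('t2.npz',**c)
crop(c,(300,460,180,300),5,'pics/c6.png')"
```

```text
t 4.45 pos [ 0.4429 -0.1932  0.106 ] yaw 103.57 q [-23.6  -4.6 -14.6  80.    0.  -37.2] op 0.0495 F [ 0.66  0.25 -2.75]
UNITS [5.96 4.55 0.25] roll 4.76  (roll alt -55.24 )
```

View pics/w2.png

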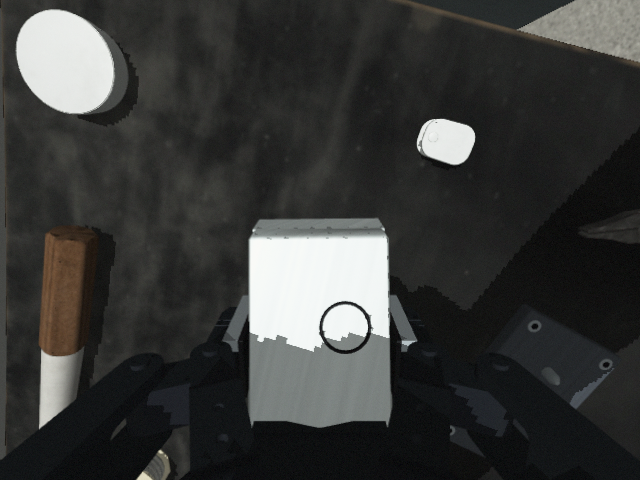

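View pics/c6.png

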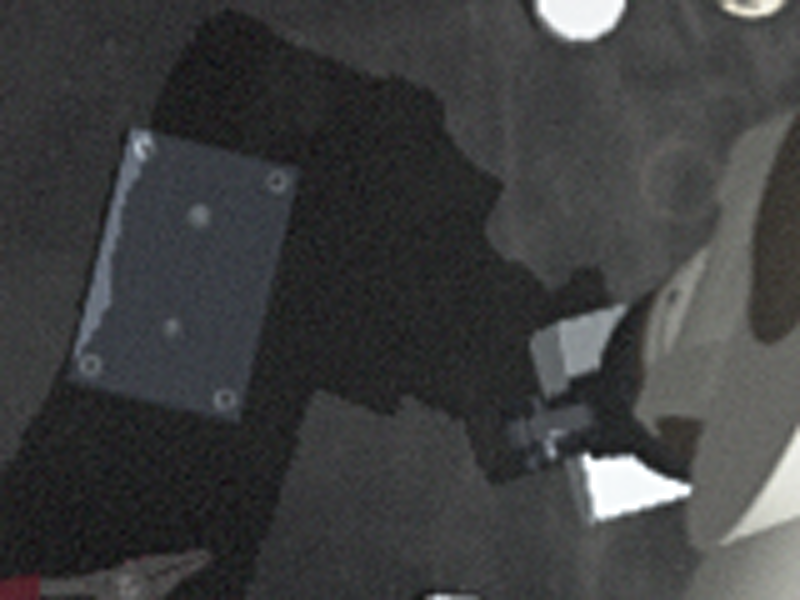

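```bash
python3 - <<'E'
from h import *
c=load("w2.npz"); crop(c,(235,405,205,440),3,"pics/c7.png")
H=c["hand_eye"]
def tool(uv,z):
    d=H[:3,:3]@np.array([*ray(c,uv),1]); return H[:3,3]+d*(z-H[2,3])/d[2]
print(tool((345.5,327),-.0189)); print(tool((249,237),-.008),tool((388,234.5),-.008))
E
```

```text
[ 0.00899017 -0.01038406 -0.0189    ]
[-0.02482911 -0.03973221 -0.008     ] [ 0.02401667 -0.04063418 -0.008     ]
```

View pics/c7.png

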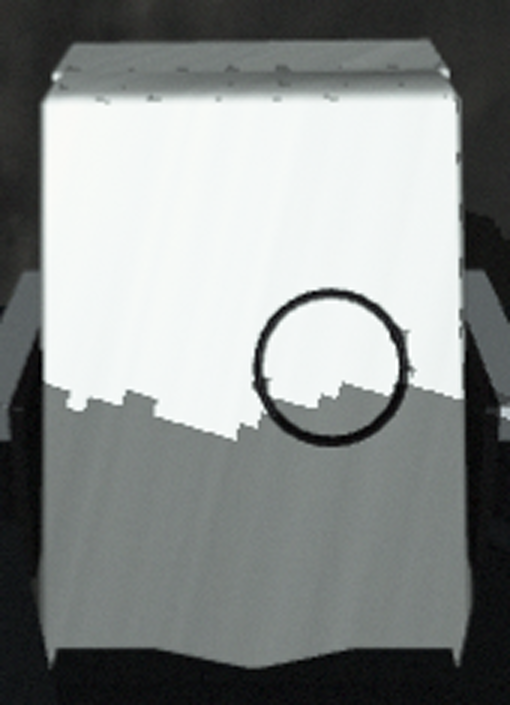

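arm_command(
  increments=[
    [[1.2,0.9,0],1],
    [[2.4,1.8,0],2],
    [[3.6,2.7,0],3],
    [[4.8,3.6,0],4],
    [[5.96,4.55,0],4.76],
  ],
)

```text
time: 5.0
ee_pos: [0.518, -0.02, 0.1032]
tcp_rot: [-179.9, -0.0, 74.8]
wrist_force: [-0.2, 0.6, -4.9]
opening: 0.0495
```

```bash
python3 -c "
from h import *
plan((.5185,-.0215,.1),75)
c,p=snap('wrist','pics/w3.png'); np.savez('w3.npz',pos=p[0],rot=p[1],**c)
c,p=snap('scene','pics/s3.png'); np.savez('s3.npz',**c); crop(c,(270,390,200,290),6,'pics/c8.png')
"
```

```text
t 5.0 pos [ 0.518  -0.02    0.1032] yaw 74.78 q [ -2.2   0.4 -10.1  79.7   0.1  13. ] op 0.0495 F [-0.23  0.6  -4.85]
UNITS [-0.05  0.04  0.13] roll -0.04  (roll alt 59.96 )
```

View pics/w3.png

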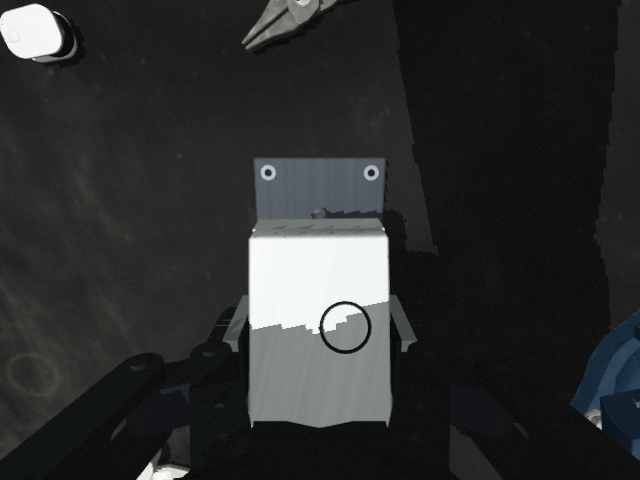

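View pics/c8.png

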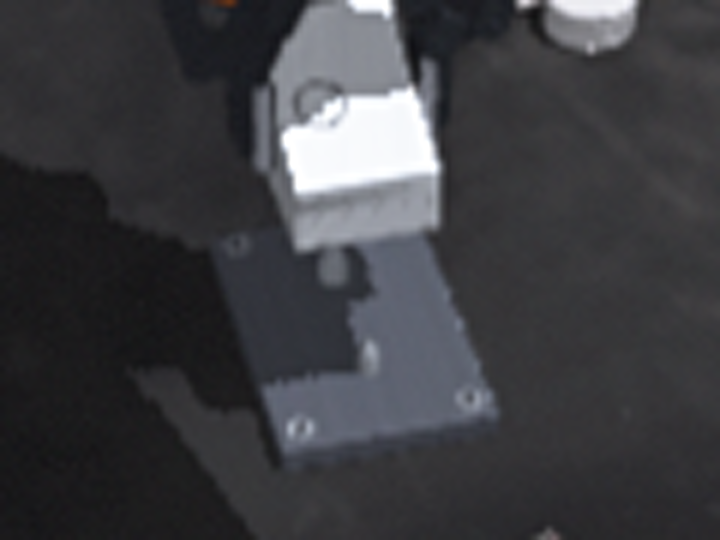

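```bash
python3 - <<'E'
from h import *
c=load("w3.npz"); crop(c,(235,405,140,250),4,"pics/c9.png")
H=c["hand_eye"];zc=c["pos"][2]
def tool(uv,z):
    d=H[:3,:3]@np.array([*ray(c,uv),1]); return H[:3,3]+d*(z-H[2,3])/d[2]
for uv in [(254.5,158.5),(386,157.5),(268,172.5),(371.5,172.5)]: print(tool(uv,zc-.012))
print(tool((320,213),zc-.022))
E
```

```text
[-0.03889953 -0.05850326  0.09123253]
[ 0.03924689 -0.05903842  0.09123253]
[-0.03124293 -0.0502895   0.09123253]
[ 0.03102775 -0.05025504  0.09123253]
[ 2.59175411e-05 -2.76678441e-02  8.12325260e-02]
```

View pics/c9.png

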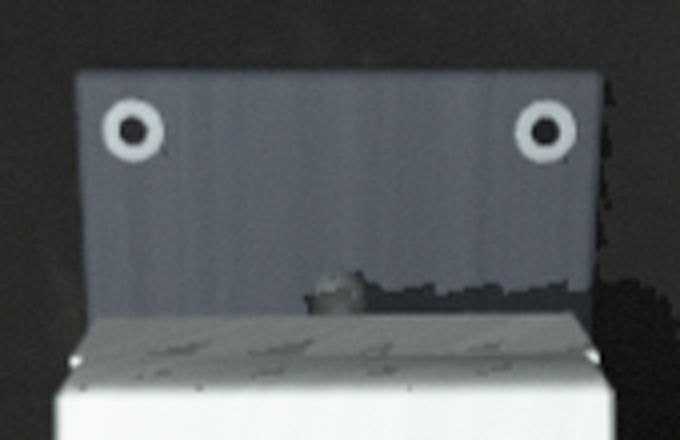

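arm_command(
  increments=[
    [[0,0.04,0.5],0],
    [[0,0.04,1.0],0],
    [[0,0.04,1.5],0],
    [[0,0.04,2.0],0],
    [[0,0.04,2.2],0],
  ],
)

```text
time: 5.6
ee_pos: [0.5187, -0.0188, 0.0459]
tcp_rot: [-179.7, -0.1, 75.0]
wrist_force: [0.3, -0.2, -4.3]
opening: 0.0492
```

```bash
python3 -c "
from h import *
plan((.5185,-.0215,.03),75)
c,p=snap('wrist','pics/w4.png'); np.savez('w4.npz',pos=p[0],rot=p[1],**c); crop(c,(225,415,110,250),4,'pics/c10.png')
c,p=snap('scene','pics/s4.png'); np.savez('s4.npz',**c); crop(c,(270,390,200,290),6,'pics/c11.png')
"
```

```text
t 5.6 pos [ 0.5187 -0.0188  0.0459] yaw 75.02 q [ -2.1   1.9 -14.9  73.4   0.1  12.8] op 0.0492 F [ 0.26 -0.19 -4.28]
UNITS [-0.11  0.02  0.63] roll 0.0  (roll alt -60.0 )
```

View pics/c10.png

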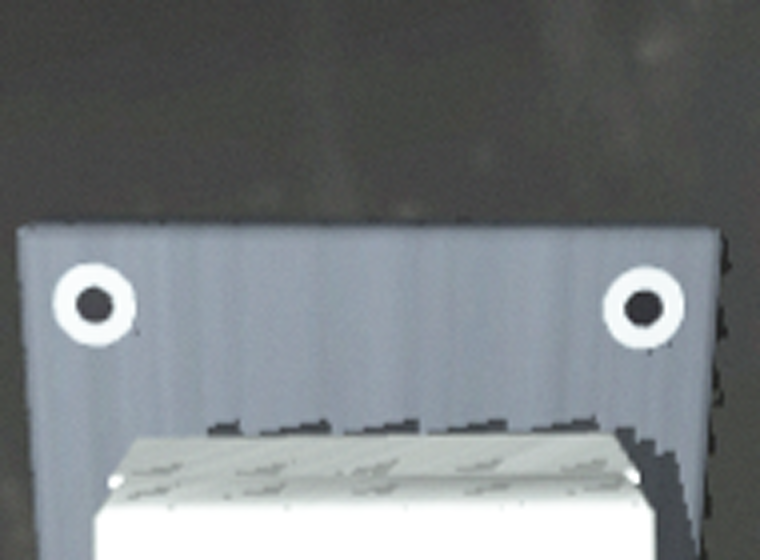

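View pics/c11.png

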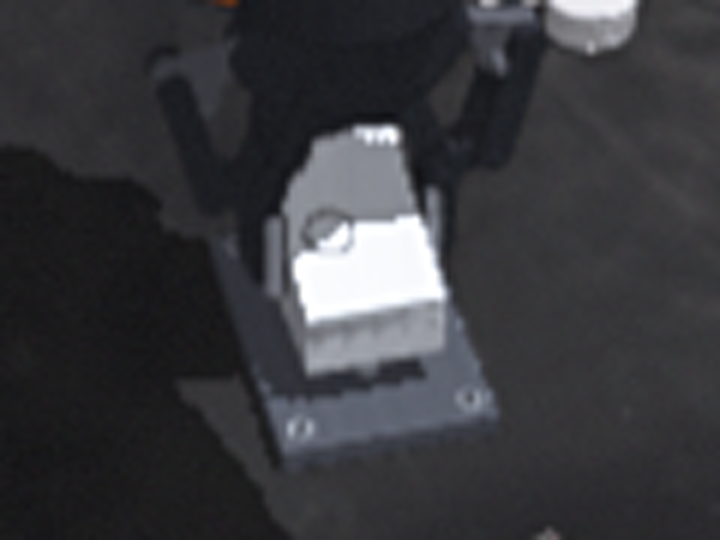

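```bash
python3 - <<'E'
from h import *
c=load("w4.npz"); 
H=c["hand_eye"];zc=c["pos"][2]
g=lambda p:(225+(p[0]+.5)/4-.5,110+(p[1]+.5)/4-.5)
def tool(uv,z):
    d=H[:3,:3]@np.array([*ray(c,g(uv)),1]); return (H[:3,3]+d*(z-H[2,3])/d[2]).round(4)
for uv in [(95,305),(644,307),(18,228),(721,230)]: print(tool(uv,zc-.012))
for uv in [(97,506),(655,506)]: print("blk",tool(uv,-.008))
for uv in [(140,435),(612,435)]: print("blkbot",tool(uv,.018))
w=load("w3.npz");
E
```

```text
[-0.0324 -0.0511  0.0339]
[ 0.0296 -0.0509  0.0339]
[-0.0404 -0.0596  0.0339]
[ 0.0376 -0.0594  0.0339]
blk [-0.0251 -0.0399 -0.008 ]
blk [ 0.0239 -0.0399 -0.008 ]
blkbot [-0.0254 -0.04    0.018 ]
blkbot [ 0.0241 -0.0399  0.018 ]
```

arm_command(
  increments=[
    [[-0.05,0.03,0],0],
    [[-0.05,0.03,0.1],0],
    [[-0.05,0.03,0.2],0],
    [[-0.05,0.03,0.3],0],
    [[-0.05,0.03,0.3],0],
  ],
)

```text
time: 6.2
ee_pos: [0.5193, -0.0199, 0.039]
tcp_rot: [-179.7, -0.1, 75.0]
wrist_force: [-0.1, 0.3, -3.9]
opening: 0.0492
```

arm_command(
  increments=[
    [[0,0,0.08],0],
    [[0,0,0.16],0],
    [[0,0,0.22],0],
    [[0,0,0.22],0],
  ],
)

```text
time: 6.6
ee_pos: [0.5191, -0.0199, 0.0331]
tcp_rot: [-179.7, -0.1, 75.0]
wrist_force: [0.3, -1.4, -5.1]
opening: 0.0488
```

arm_command(
  increments=[
    [[0,0,0.06],0],
    [[0,0,0.12],0],
    [[0,0,0.14],0],
    [[0,0,0.14],0],
  ],
)

```text
time: 7.0
ee_pos: [0.5191, -0.0199, 0.0303]
tcp_rot: [-179.7, -0.1, 75.0]
wrist_force: [-5.4, -0.5, 3.0]
opening: 0.0491
```

arm_command(
  increments=[
    [[0,0,0.0],0],
    [[0,0,0.0],0],
    [[0,0,0.0],0],
    [[0,0,0.0],0],
    [[0,0,0],0],
  ],
  claw=-1,
)

```text
time: 7.5
ee_pos: [0.5191, -0.0199, 0.0302]
tcp_rot: [-179.7, -0.1, 75.0]
wrist_force: [-0.1, 0.4, 0.4]
opening: 0.0851
```

arm_command(
  increments=[
    [[0,0,-1],0],
    [[0,0,-2.5],0],
    [[0,0,-4],0],
    [[0,0,-5.5],0],
    [[0,0,-7],0],
  ],
)

```text
time: 8.0
ee_pos: [0.5197, -0.0203, 0.2069]
tcp_rot: [-179.8, -0.1, 75.0]
wrist_force: [0.1, -0.7, -0.0]
opening: 0.0856
```

```bash
python3 -c "
from h import *
plan((.4,.218,.22),75)
c,p=snap('wrist','pics/w5.png'); np.savez('w5.npz',pos=p[0],rot=p[1],**c)
c,p=snap('scene','pics/s5.png'); np.savez('s5.npz',**c); crop(c,(270,390,200,290),6,'pics/c12.png')
"
```

```text
t 8.0 pos [ 0.5197 -0.0203  0.2069] yaw 75.04 q [-2.3  0.5  1.5 91.2  0.1 12.7] op 0.0856 F [ 0.11 -0.75 -0.01]
UNITS [ 7.97 -7.09 -0.48] roll 0.01  (roll alt -59.99 )
```

View pics/w5.png

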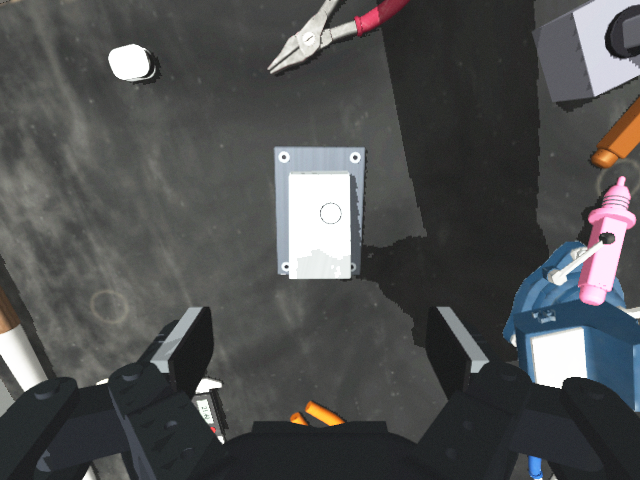

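View pics/c12.png

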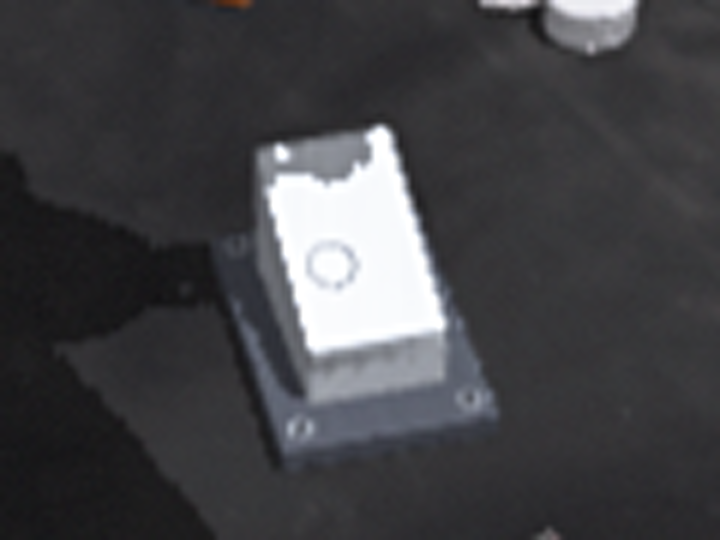

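arm_command(
  increments=[
    [[1.5,-1.2,-0.4],0],
    [[3,-2.5,-0.8],0],
    [[4.6,-4,-1.2],0],
    [[6.2,-5.6,-1.4],0],
    [[7.7,-7,-1.4],0],
  ],
)

```text
time: 8.6
ee_pos: [0.4079, 0.1995, 0.2457]
tcp_rot: [179.8, -0.2, 75.0]
wrist_force: [1.1, 0.7, -0.7]
opening: 0.0854
```

```bash
python3 -c "
from h import *
plan((.4,.218,.22),75)
c,p=snap('wrist','pics/w6.png'); np.savez('w6.npz',pos=p[0],rot=p[1],**c)
"
```

```text
t 8.6 pos [0.4079 0.1995 0.2457] yaw 75.02 q [26.1 -8.3 -2.5 95.5  0.  41. ] op 0.0854 F [ 1.09  0.69 -0.75]
UNITS [ 0.63 -0.5   1.03] roll 0.0  (roll alt -60.0 )
```

View pics/w6.png

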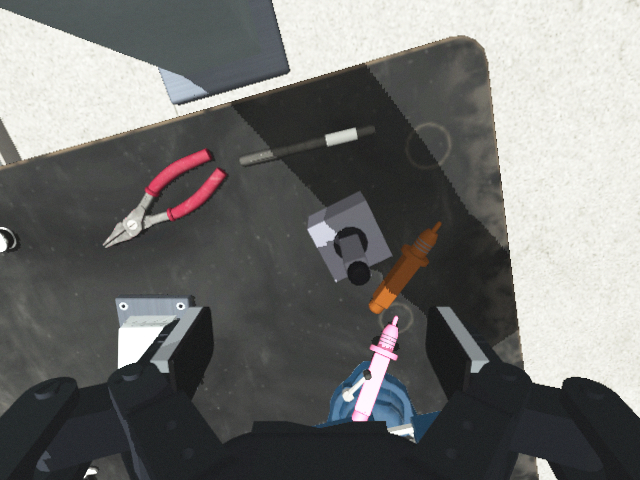

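```bash
python3 -c "
from h import *
c=load('w6.npz'); crop(c,(300,400,185,295),5,'pics/c13.png')
"
```

```text
(no output)
```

View pics/c13.png

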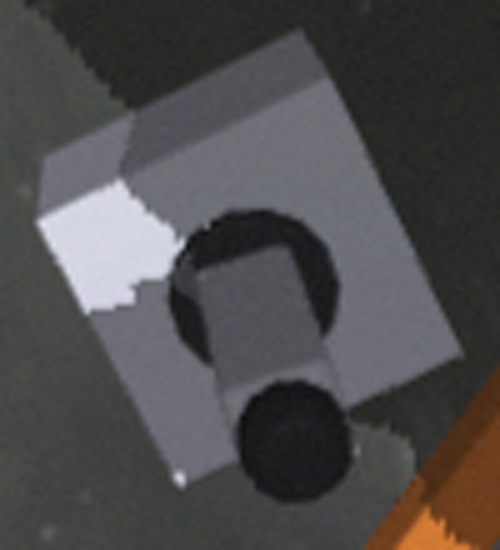

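```bash
python3 -c "
from h import *
c=load('w6.npz'); pose=(c['pos'],c['rot'])
g=lambda p:(300+(p[0]+.5)/5-.5,185+(p[1]+.5)/5-.5)
for a,b,z in [((198,271),(291,243),.056),((222,391),(330,356),.12)]:
    A=on_z(c,g(a),z,pose);B=on_z(c,g(b),z,pose);d=B-A;print(A.round(4),B.round(4),np.linalg.norm(d).round(4),np.degrees(np.arctan2(d[1],d[0])))
print('cap',on_z(c,g((293,441)),.132,pose))
r=np.array([on_z(c,g(p),.05,pose) for p in [(40,220),(328,80),(462,353),(180,485)]]);print('rest',r.mean(0))
"
```

```text
[0.4343 0.2117 0.056 ] [0.4335 0.2294 0.056 ] 0.0177 92.50567039828393
[0.4333 0.2119 0.12  ] [0.4321 0.2288 0.12  ] 0.0169 94.1642811342666
cap [0.43881684 0.2202973  0.132     ]
rest [0.44216716 0.22055123 0.05      ]
```

```bash
python3 -c "
from h import *
plan((.442,.2203,.16),93)
"
```

```text
t 8.65 pos [0.4048 0.2047 0.2457] yaw 75.28 q [26.7 -8.3 -2.5 95.5  0.2 41.4] op 0.0853 F [-1.78  3.87  0.47]
UNITS [0.96 1.27 3.44] roll -2.95  (roll alt 57.05 )
```

arm_command(
  increments=[
    [[0.5,0.7,0],-1.2],
    [[0.96,1.27,0],-2.4],
    [[0.96,1.27,1],-2.95],
    [[0.96,1.27,2],-2.95],
    [[0.96,1.27,2],-2.95],
  ],
)

```text
time: 9.15
ee_pos: [0.4406, 0.2195, 0.1923]
tcp_rot: [-179.9, -0.1, 93.0]
wrist_force: [0.5, -0.4, 0.3]
opening: 0.0854
```

```bash
python3 -c "
from h import *
plan((.442,.2203,.082),93)
c,p=snap('wrist','pics/w7.png'); np.savez('w7.npz',pos=p[0],rot=p[1],**c)
"
```

```text
t 9.15 pos [0.4406 0.2195 0.1923] yaw 92.99 q [26.4 -3.6 -4.2 89.5  0.2 23.4] op 0.0854 F [ 0.53 -0.43  0.27]
UNITS [0.02 0.06 4.41] roll -0.0  (roll alt 60.0 )
```

View pics/w7.png

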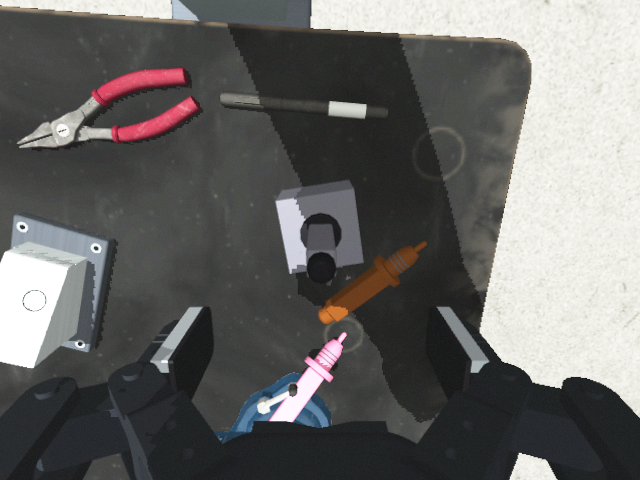

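arm_command(
  increments=[
    [[0.02,0.06,1],0],
    [[0.02,0.06,2],0],
    [[0.02,0.06,3],0],
    [[0.02,0.06,4],0],
    [[0.02,0.06,4.4],0],
  ],
)

```text
time: 9.7
ee_pos: [0.4422, 0.2204, 0.0836]
tcp_rot: [-180.0, -0.2, 93.0]
wrist_force: [0.1, 0.2, 0.2]
opening: 0.0853
```

arm_command(
  increments=[
    [[0,0,0],0],
    [[0,0,0],0],
    [[0,0,0],0],
    [[0,0,0],0],
    [[0,0,0],0],
  ],
  claw=1,
  force=30,
)

```text
time: 10.2
ee_pos: [0.4427, 0.2206, 0.0846]
tcp_rot: [180.0, -0.2, 92.9]
wrist_force: [-1.0, -0.4, 3.6]
opening: 0.0176
```

arm_command(
  increments=[
    [[0,0,0],0],
    [[0,0,0],0],
    [[0,0,0],0],
  ],
)

```text
time: 10.5
ee_pos: [0.4427, 0.2206, 0.0846]
tcp_rot: [180.0, -0.2, 93.0]
wrist_force: [1.1, 0.2, 0.0]
opening: 0.0178
```

```bash
python3 -c "
from h import *
plan((.442,.2203,.1),93)
c,p=snap('wrist','pics/w8.png'); np.savez('w8.npz',pos=p[0],rot=p[1],**c)
c,p=snap('scene','pics/s8.png'); np.savez('s8.npz',**c); crop(c,(170,310,220,350),5,'pics/c14.png')
"
```

```text
t 10.5 pos [0.4427 0.2206 0.0846] yaw 92.95 q [ 26.4  -2.8 -15.3  77.4   0.2  23.4] op 0.0178 F [1.11 0.21 0.01]
UNITS [-0.01 -0.03 -0.62] roll -0.01  (roll alt 59.99 )
```

View pics/w8.png

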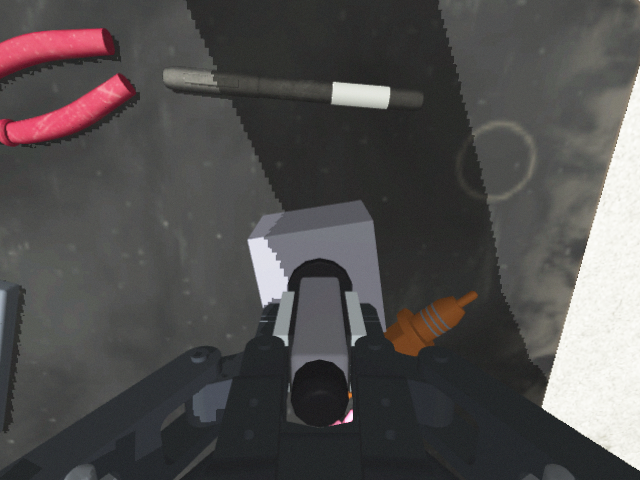

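View pics/c14.png

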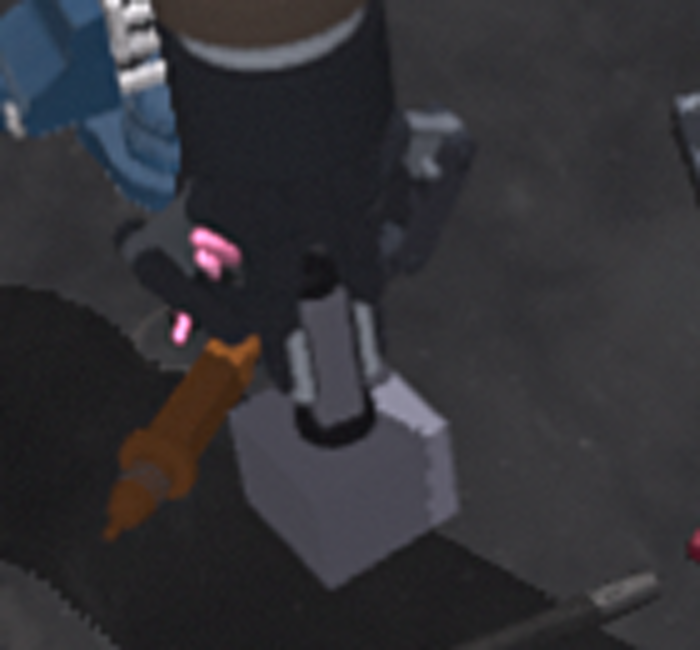

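arm_command(
  increments=[
    [[0,0,-0.3],0],
    [[0,0,-0.6],0],
    [[0,-0.1,-0.64],0],
    [[0,-0.2,-0.64],0],
    [[0,-0.3,-0.64],0],
  ],
)

```text
time: 11.1
ee_pos: [0.436, 0.2204, 0.1013]
tcp_rot: [179.8, -0.2, 92.9]
wrist_force: [4.7, 0.9, 1.7]
opening: 0.0177
```

arm_command(
  increments=[
    [[0,-0.1,0],0],
    [[0,-0.2,-0.04],0],
    [[0,-0.3,-0.07],0],
    [[0,-0.3,-0.07],0],
  ],
)

```text
time: 11.5
ee_pos: [0.4282, 0.2199, 0.103]
tcp_rot: [179.8, -0.2, 92.9]
wrist_force: [2.3, 0.6, -1.6]
opening: 0.0176
```

```bash
python3 -c "
from h import *
plan((.42,.2203,.1),93)
c,p=snap('wrist','pics/w9.png'); np.savez('w9.npz',pos=p[0],rot=p[1],**c)
c,p=snap('scene','pics/s9.png'); np.savez('s9.npz',**c); crop(c,(170,310,220,350),5,'pics/c15.png')
"
```

```text
t 11.5 pos [0.4282 0.2199 0.103 ] yaw 92.95 q [ 27.1  -5.1 -15.4  79.4   0.1  24.2] op 0.0176 F [ 2.33  0.56 -1.61]
UNITS [ 0.03 -0.33  0.12] roll -0.01  (roll alt 59.99 )
```

View pics/w9.png

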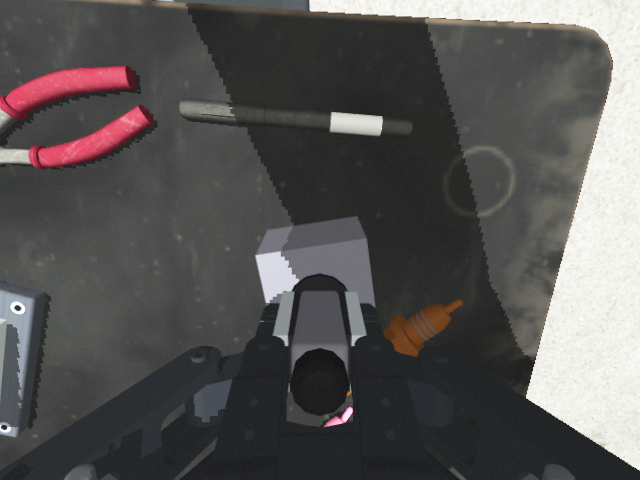

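View pics/c15.png

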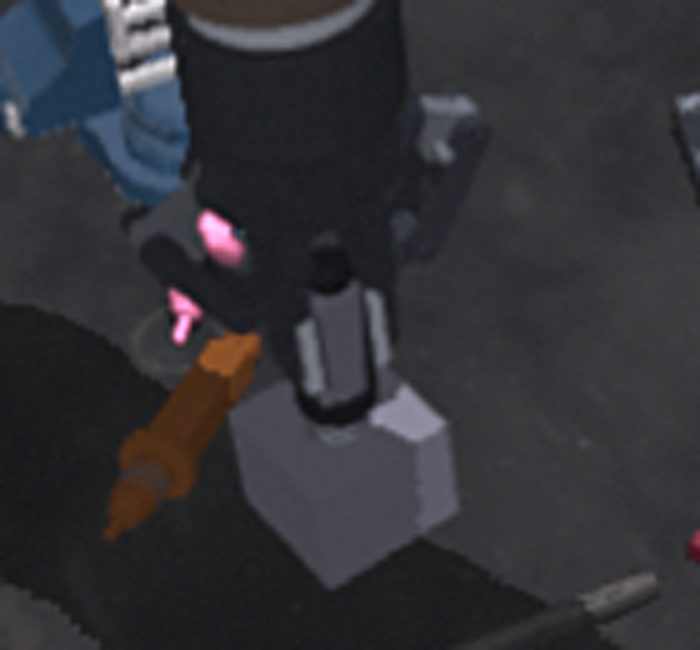

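```bash
python3 -c "
from h import *
for n in ('w8','w9'):
    c=load(n+'.npz');H=c['hand_eye'];crop(c,(260,380,250,430),4,'pics/z'+n+'.png')
    for v in (370,375,380,385,390,395):
        d=H[:3,:3]@np.array([*ray(c,(320,v)),1]);z=-.0474;print(n,v,(H[:3,3]+d*(z-H[2,3])/d[2]).round(4))
"
```

```text
w8 370 [-0.     -0.0141 -0.0474]
w8 375 [-0.     -0.0126 -0.0474]
w8 380 [-0.     -0.011  -0.0474]
w8 385 [-0.     -0.0094 -0.0474]
w8 390 [-0.     -0.0077 -0.0474]
w8 395 [-0.     -0.0061 -0.0474]
w9 370 [-0.     -0.0141 -0.0474]
w9 375 [-0.     -0.0126 -0.0474]
w9 380 [-0.     -0.011  -0.0474]
w9 385 [-0.     -0.0094 -0.0474]
w9 390 [-0.     -0.0077 -0.0474]
w9 395 [-0.     -0.0061 -0.0474]
```

View pics/zw8.png

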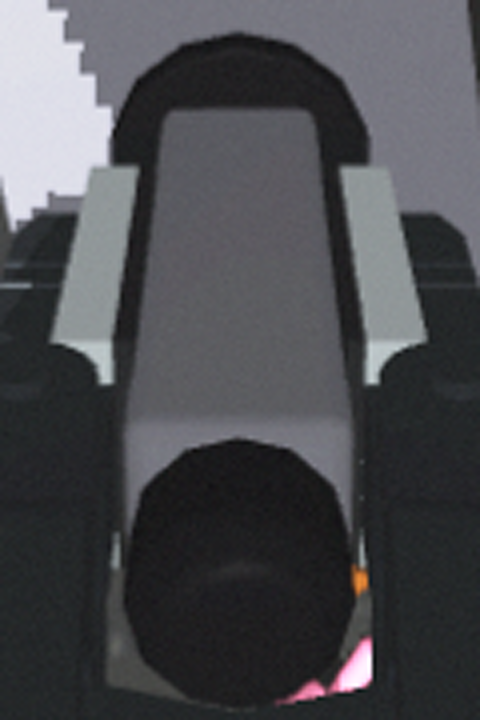

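View pics/zw9.png

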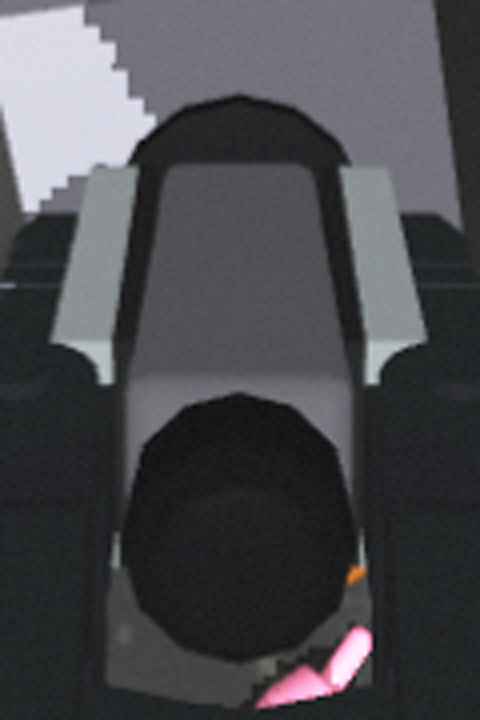

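```bash
cat >> h.py <<'E'
def pentilt(c,vbot,vtop,cz=-.0054,u=320):
    H=np.asarray(c["hand_eye"])
    def pr(X):
        x=H[:3,:3].T@(X-H[:3,3]); s=x[:2]/x[2]; s=s*(1+float(c["k1"])*(s@s)); return (c["K"][:2,:2]@s+c["K"][:2,2])[1]
    def P(cy,th,a):
        d=np.array([0,-np.sin(th),-np.cos(th)]); n=np.array([0,-np.cos(th),np.sin(th)])
        return np.array([0,cy,cz])+.009*n+a*d
    r=least_squares(lambda q:[pr(P(q[0],q[1],-.034))-vbot,pr(P(q[0],q[1],.030))-vtop],[0,0],x_scale=[.01,.2])
    C=np.array([0,r.x[0],cz]); tip=C-.08*np.array([0,-np.sin(r.x[1]),-np.cos(r.x[1])])
    print("tilt",np.degrees(r.x[1]).round(2),"cy",r.x[0].round(4),"cost",r.cost,"tip in tool",tip.round(4)); return r.x,tip
E
python3 -c "
from h import *
r=lambda p:250+(p+.5)/4-.5
for cz in (-.0054,-.003,-.008):
  pentilt(load('w8.npz'),r(110),r(419),cz); pentilt(load('w9.npz'),r(164),r(376),cz)
"
```

```text
tilt 1.59 cy -0.0007 cost 0.0 tip in tool [0.     0.0015 0.0746]
tilt 10.5 cy 0.0012 cost 0.0 tip in tool [0.     0.0158 0.0733]
tilt 1.04 cy 0.0006 cost 1.6155871338926322e-27 tip in tool [0.    0.002 0.077]
tilt 10.15 cy 0.0026 cost 1.6155871338926322e-27 tip in tool [0.     0.0167 0.0757]
tilt 2.17 cy -0.0021 cost 5.816113682013476e-26 tip in tool [0.     0.0009 0.0719]
tilt 10.89 cy -0.0002 cost 1.6155871338926322e-27 tip in tool [0.     0.0149 0.0706]
```

arm_command(
  increments=[
    [[0,-0.1,-0.02],0],
    [[0,-0.2,-0.06],0],
    [[0,-0.32,-0.1],0],
    [[0,-0.44,-0.14],0],
    [[0,-0.44,-0.14],0],
  ],
)

```text
time: 12.1
ee_pos: [0.417, 0.2195, 0.1071]
tcp_rot: [179.8, -0.3, 93.0]
wrist_force: [2.2, 0.2, 3.7]
opening: 0.0177
```

```bash
python3 -c "
from h import *
plan((.42,.2203,.1),93)
c,p=snap('wrist','pics/w10.png'); np.savez('w10.npz',pos=p[0],rot=p[1],**c);crop(c,(260,380,250,430),4,'pics/zw10.png')
c,p=snap('scene','pics/s10.png'); np.savez('s10.npz',**c); crop(c,(170,310,220,350),5,'pics/c16.png')
"
```

```text
t 12.1 pos [0.417  0.2195 0.1071] yaw 92.96 q [ 27.7  -6.6 -16.3  80.    0.1  24.7] op 0.0177 F [2.25 0.2  3.67]
UNITS [0.03 0.12 0.28] roll -0.01  (roll alt 59.99 )
```

View pics/zw10.png

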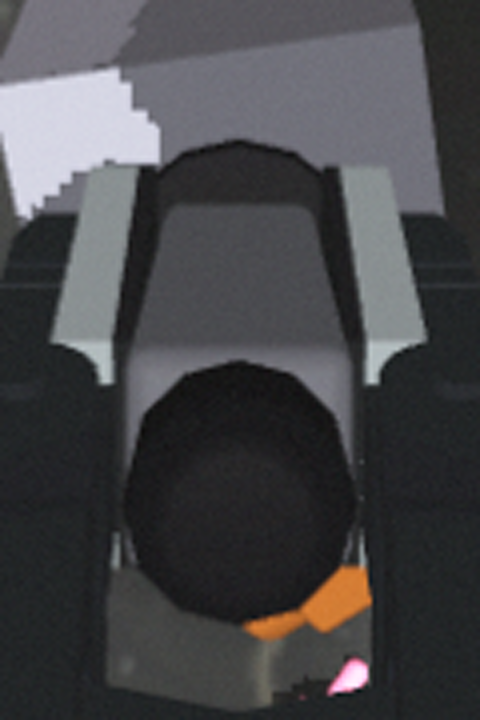

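View pics/c16.png

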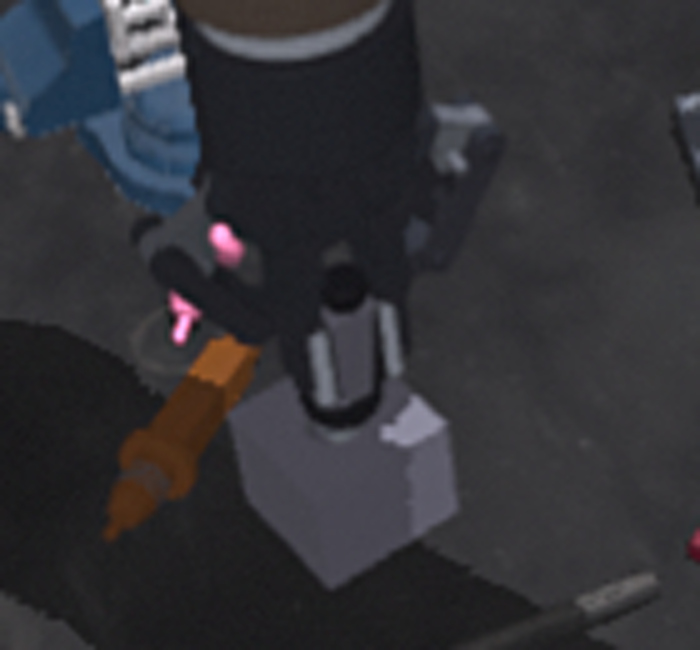

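```bash
python3 -c "
from h import *
r=lambda p:250+(p+.5)/4-.5
pentilt(load('w10.npz'),r(206),r(346))
"
```

```text
tilt 17.06 cy 0.0028 cost 8.077935669463161e-27 tip in tool [0.     0.0263 0.0711]
```

arm_command(
  increments=[
    [[0,-0.1,-0.04],0],
    [[0,-0.18,-0.06],0],
    [[0,-0.18,-0.06],0],
  ],
)

```text
time: 12.5
ee_pos: [0.4124, 0.2192, 0.1085]
tcp_rot: [179.8, -0.3, 93.0]
wrist_force: [3.1, -0.5, 1.9]
opening: 0.0174
```

```bash
python3 -c "
from h import *
plan((.42,.2203,.1),93)
c,p=snap('wrist','pics/w11.png'); np.savez('w11.npz',pos=p[0],rot=p[1],**c);crop(c,(260,380,250,430),4,'pics/zw11.png')
"
```

```text
t 12.5 pos [0.4124 0.2192 0.1085] yaw 92.96 q [ 27.9  -7.2 -16.7  80.2   0.2  24.9] op 0.0174 F [ 3.05 -0.48  1.88]
UNITS [0.02 0.3  0.34] roll -0.01  (roll alt 59.99 )
```

View pics/zw11.png

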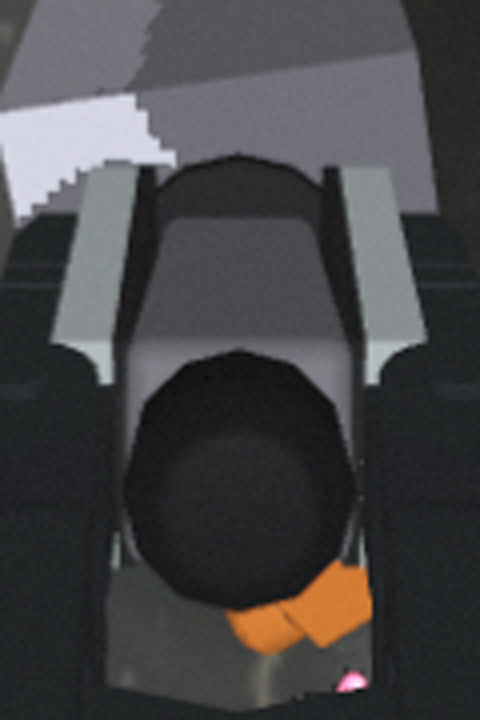

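arm_command(
  increments=[
    [[0,0,-0.3],0],
    [[0,0,-0.8],0],
    [[0,0,-1.6],0],
    [[0,0,-2.4],0],
    [[0,0,-3.2],0],
  ],
  force=50,
)

```text
time: 13.05
ee_pos: [0.4117, 0.2188, 0.1899]
tcp_rot: [179.9, -0.3, 93.0]
wrist_force: [-0.2, 0.1, -1.2]
opening: 0.0175
```

```bash
python3 -c "
from h import *
r=lambda p:250+(p+.5)/4-.5
pentilt(load('w11.npz'),r(220),r(341))
c,p=snap('wrist','pics/w12.png'); np.savez('w12.npz',pos=p[0],rot=p[1],**c);crop(c,(260,380,250,430),4,'pics/zw12.png')
c,p=snap('scene','pics/s12.png'); np.savez('s12.npz',pos=p[0],rot=p[1],**c); crop(c,(170,310,200,330),5,'pics/c17.png')
plan((.5,.0,.2),75)
"
```

```text
tilt 18.88 cy 0.0036 cost 7.270142102516845e-26 tip in tool [0.     0.0295 0.0703]
t 13.15 pos [0.4128 0.2193 0.1916] yaw 92.97 q [27.9 -7.5 -7.8 89.2  0.2 24.9] op 0.0176 F [ 0.02 -0.33 -0.33]
UNITS [-8.94  3.03 -0.37] roll 2.99  (roll alt -57.01 )
```

View pics/zw12.png

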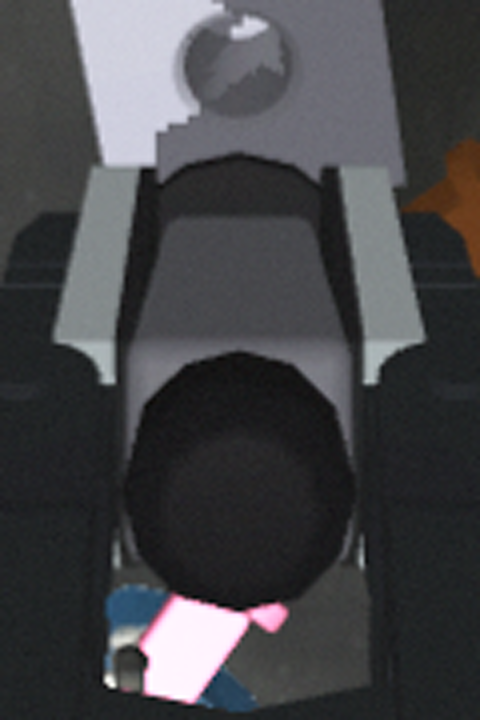

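View pics/c17.png

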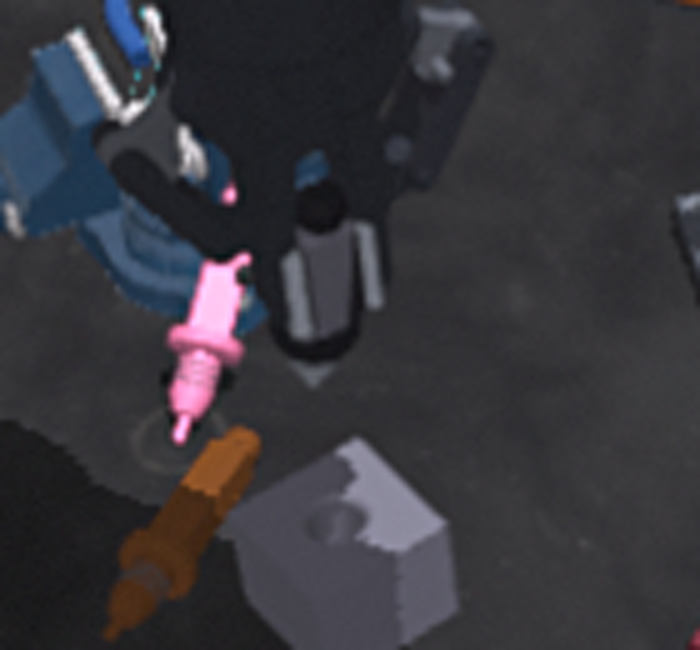

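```bash
python3 -c "
from h import *
c=load('w5.npz'); pose=(c['pos'],c['rot'])
print(on_z(c,(330.5,213),.0489,pose))
s=load('s5.npz'); print(on_z(s,(270+(332+.5)/6-.5,200+(265+.5)/6-.5),.0489))
for b,y in (((.519,-.0199),-15),((.5186,-.0217),-15.2)):
  a=np.radians(y); print(b[0]-.01*np.cos(a)-.009*np.sin(a), b[1]-.01*np.sin(a)+.009*np.cos(a))
"
```

```text
[ 0.51173987 -0.00896613  0.0489    ]
[ 0.51215964 -0.00744718  0.0489    ]
0.511670113143032 -0.00861847711237318
0.5113095376630445 -0.01039295976334055
```

```bash
python3 -c "
from h import *
plan((.4761,.0008,.19),75)
"
```

```text
t 13.15 pos [0.4128 0.2193 0.1916] yaw 92.97 q [27.9 -7.5 -7.8 89.2  0.2 24.9] op 0.0176 F [ 0.02 -0.33 -0.33]
UNITS [-8.86  2.08  0.02] roll 2.99  (roll alt -57.01 )
```

arm_command(
  increments=[
    [[-1.5,0.4,0],0.6],
    [[-3.3,0.8,0],1.2],
    [[-5.2,1.2,0],1.8],
    [[-7.1,1.7,0],2.4],
    [[-8.86,2.08,0],2.99],
  ],
)

```text
time: 13.65
ee_pos: [0.4761, -0.0011, 0.19]
tcp_rot: [179.8, -0.4, 74.9]
wrist_force: [1.1, 0.7, -0.7]
opening: 0.0175
```

```bash
python3 -c "
from h import *
plan((.4761,.0008,.1382),75)
"
```

```text
t 13.65 pos [ 0.4761 -0.0011  0.19  ] yaw 74.88 q [-0.4 -6.2 -6.8 89.1  0.4 14.8] op 0.0175 F [ 1.12  0.74 -0.74]
UNITS [ 0.06 -0.02  2.07] roll -0.02  (roll alt 59.98 )
```

arm_command(
  increments=[
    [[0.06,-0.02,0.5],0],
    [[0.06,-0.02,1.0],0],
    [[0.06,-0.02,1.5],0],
    [[0.06,-0.02,2.0],0],
    [[0.06,-0.02,2.0],0],
  ],
)

```text
time: 14.15
ee_pos: [0.475, 0.0019, 0.1377]
tcp_rot: [-180.0, -0.4, 75.0]
wrist_force: [-0.3, 0.3, -0.9]
opening: 0.0174
```

```bash
python3 -c "
from h import *
plan((.4761,.0008,.1382),75)
c,p=snap('scene','pics/s13.png'); np.savez('s13.npz',pos=p[0],rot=p[1],**c); crop(c,(270,390,190,290),6,'pics/c18.png')
c,p=snap('wrist','pics/w13.png'); np.savez('w13.npz',pos=p[0],rot=p[1],**c)
c,p=snap('top','pics/t13.png'); np.savez('t13.npz',**c); crop(c,(290,390,190,290),6,'pics/c19.png')
"
```

```text
t 14.15 pos [0.475  0.0019 0.1377] yaw 75.01 q [ -0.   -6.2 -12.6  83.5   0.4  15. ] op 0.0174 F [-0.31  0.34 -0.89]
UNITS [-0.03  0.05 -0.02] roll 0.0  (roll alt -60.0 )
```

View pics/c18.png

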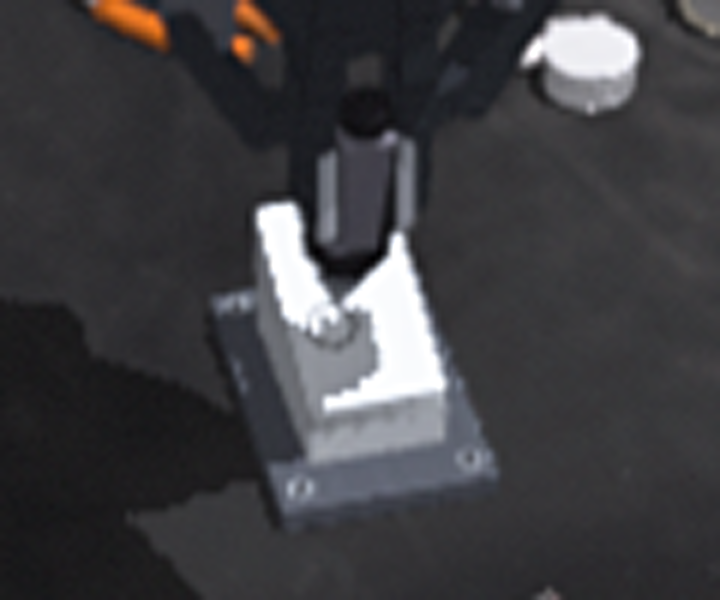

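View pics/w13.png

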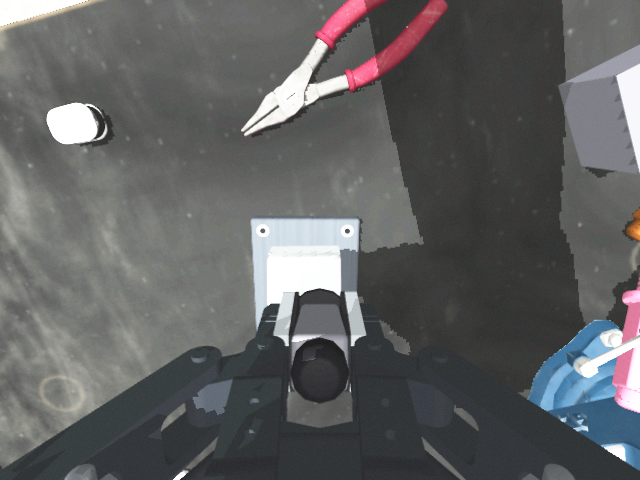

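View pics/c19.png

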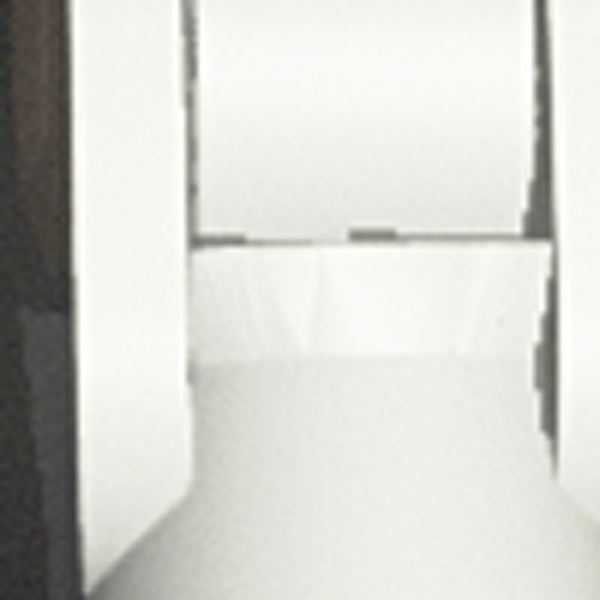

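```bash
cat > ov.py <<'E'
from h import *
import sys
def overlay(fn,out,th,cy,cz=-.0054,box=(290,360,200,270),f=8):
    c=load(fn); pos,rot=c["pos"],c["rot"]; Rt=Ro.from_euler('xyz',rot,degrees=True).as_matrix()
    th=np.radians(th); d=np.array([0,-np.sin(th),-np.cos(th)]); C=np.array([0,cy,cz]); n=np.array([0,-np.cos(th),np.sin(th)]); x=np.array([1.,0,0])
    cc=dict(c); u0,u1,v0,v1=box
    im=c["frame"][v0:v1,u0:u1,::-1].astype(float); im=255*(im/255)**2.0
    im=cv2.resize(im.astype(np.uint8),None,fx=f,fy=f,interpolation=cv2.INTER_CUBIC)
    def pt(t): p=proj(c,pos+Rt@t); return (int((p[0]-u0+.5)*f),int((p[1]-v0+.5)*f))
    for s in (-.080,): cv2.circle(im,pt(C+s*d),3,(0,0,255),-1)
    print("tip px",proj(c,pos+Rt@(C-.08*d)),"tip world",(pos+Rt@(C-.08*d)).round(4))
    for s,r in ((-.034,.016),(-.040,.016),(.042,.006)):
        for k in range(24):
            a=k*np.pi/12; cv2.circle(im,pt(C+s*d+r*(np.cos(a)*x+np.sin(a)*n)),1,(0,255,0),-1)
    for s in (-.034,.03):
        for a in (-1,1):
            for b in (-1,1): cv2.circle(im,pt(C+s*d+.009*(a*x+b*n)),2,(255,0,0),-1)
    cv2.imwrite(out,im)
E
python3 -c "
from ov import *
overlay('s13.npz','pics/o1.png',18.9,.0036)
c=load('s13.npz');crop(c,(290,360,200,270),8,'pics/o1r.png')
"
```

```text
tip px [325.98056894 239.73444413] tip world [ 0.5036 -0.0053  0.0674]
```

View pics/o1.png

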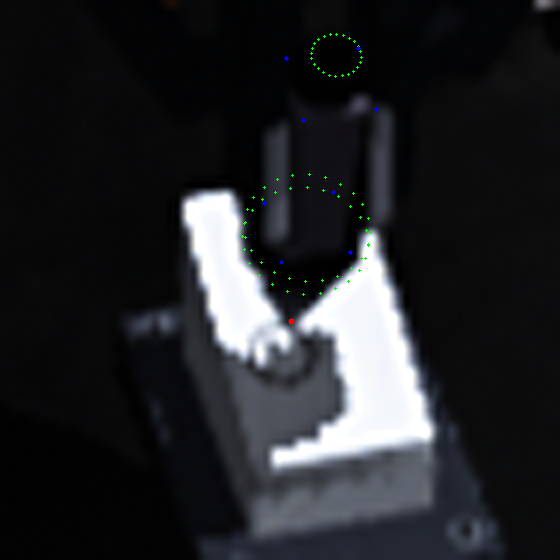

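View pics/o1r.png

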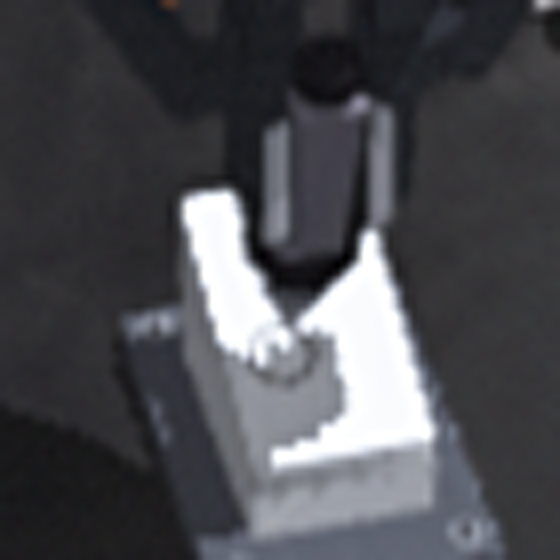

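arm_command(
  increments=[
    [[-0.02,0.1,0.2],0],
    [[-0.05,0.2,0.4],0],
    [[-0.05,0.28,0.56],0],
    [[-0.05,0.28,0.56],0],
  ],
)

```text
time: 14.7
ee_pos: [0.4827, -0.0016, 0.1255]
tcp_rot: [179.9, -0.4, 74.9]
wrist_force: [-0.3, 0.0, -0.6]
opening: 0.017
```

```bash
cat > fr.py <<'E'
from h import *
from workcell import get_obs,camera
F=[];
import sys
for i in range(6):
    o=get_obs(); F.append(o["wrist_force"]); c=camera("scene")
print("t",o["time"],"pos",o["ee_pos"].round(4),"F mean",np.mean(F,0).round(2),"sd",np.std(F,0).round(2))
fn=sys.argv[1]
np.savez(fn+'.npz',pos=o["ee_pos"],rot=o["tcp_rot"],**c)
from ov import overlay
overlay(fn+'.npz','pics/'+fn+'.png',18.9,.0036)
E
python3 fr.py s14
```

```text
t 14.95 pos [ 0.4828 -0.0015  0.1266] F mean [-0.16  0.06 -0.82] sd [0.33 0.43 0.4 ]
tip px [325.53581209 241.01093942] tip world [ 0.5117 -0.0087  0.0564]
```

View pics/s14.png

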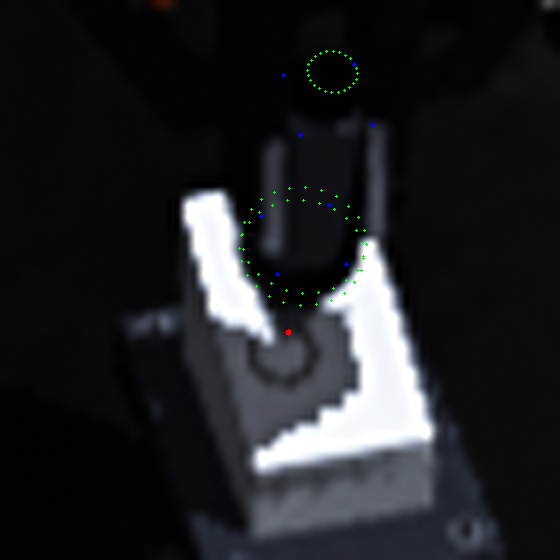

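arm_command(
  increments=[
    [[0,0,0.1],0],
    [[0,0,0.2],0],
    [[0,0,0.2],0],
  ],
)

```text
time: 15.3
ee_pos: [0.4826, -0.0015, 0.1211]
tcp_rot: [179.8, -0.4, 75.0]
wrist_force: [0.3, 0.9, -1.3]
opening: 0.0172
```

```bash
python3 fr.py s15
```

```text
t 15.55 pos [ 0.4829 -0.0015  0.1216] F mean [ 0.39  0.4  -0.86] sd [0.51 0.3  0.41]
tip px [325.50673015 242.75977198] tip world [ 0.5118 -0.0087  0.0515]
```

View pics/s15.png

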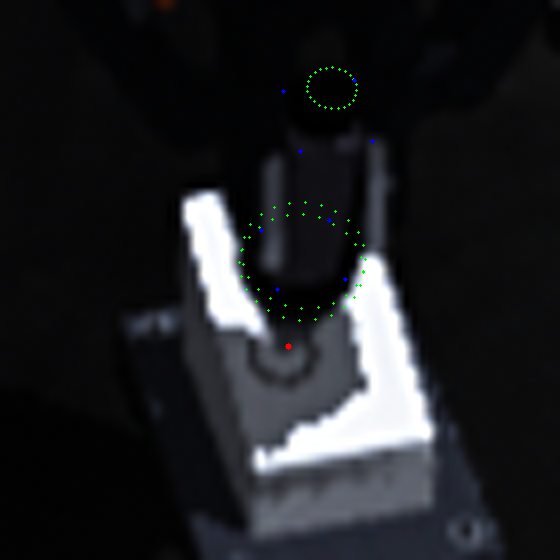

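arm_command(
  increments=[
    [[0,0,0.06],0],
    [[0,0.01,0.12],0],
    [[0,0.01,0.12],0],
  ],
)

```text
time: 15.9
ee_pos: [0.4831, -0.0015, 0.1184]
tcp_rot: [179.8, -0.5, 75.0]
wrist_force: [-0.6, -0.1, 0.6]
opening: 0.0174
```

```bash
python3 fr.py s16; python3 -c "
from h import *
c=load('s16.npz'); c['frame']=np.clip(c['frame'].astype(float)*2,0,255).astype(np.uint8); crop(c,(300,350,220,260),12,'pics/s16r.png')"
```

```text
t 16.15 pos [ 0.4831 -0.0015  0.1187] F mean [-0.24  0.14 -0.01] sd [0.47 0.41 0.29]
tip px [325.47904978 243.73941798] tip world [ 0.512  -0.0087  0.0485]
```

View pics/s16r.png

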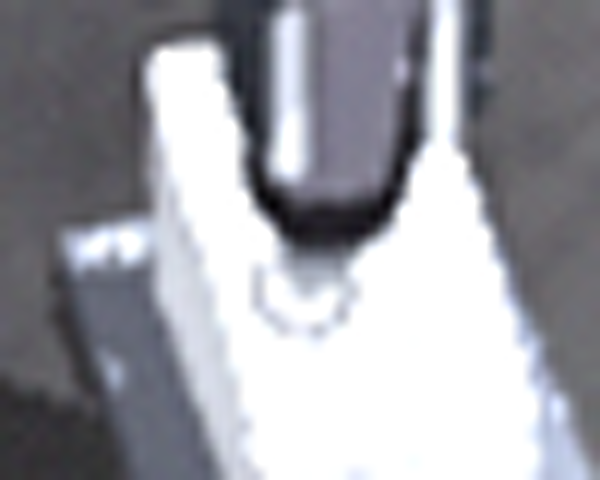

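arm_command(
  increments=[
    [[0,0.02,0.06],0],
    [[0,0.04,0.11],0],
    [[0,0.04,0.11],0],
  ],
)

```text
time: 16.5
ee_pos: [0.4841, -0.0018, 0.1157]
tcp_rot: [179.8, -0.5, 75.0]
wrist_force: [-0.1, -0.9, 0.5]
opening: 0.0172
```

```bash
python3 fr.py s17
```

```text
t 16.75 pos [ 0.4841 -0.0018  0.116 ] F mean [-0.62 -0.28  0.82] sd [0.32 0.7  0.6 ]
tip px [325.34919364 244.3972788 ] tip world [ 0.513  -0.009   0.0458]
```

arm_command(
  increments=[
    [[0,0.02,0.05],0],
    [[0,0.03,0.08],0],
    [[0,0.03,0.08],0],
    [[0,0.03,0.08],0],
  ],
)

```text
time: 17.2
ee_pos: [0.4848, -0.0019, 0.1139]
tcp_rot: [179.8, -0.5, 75.0]
wrist_force: [-1.1, -0.3, 0.4]
opening: 0.0174
```

```bash
python3 fr.py s18; python3 fr.py s19; python3 -c "
from h import *
c=load('s19.npz'); c['frame']=np.clip(c['frame'].astype(float)*1.3,0,255).astype(np.uint8); crop(c,(290,360,200,270),9,'pics/s19r.png')
c,p=snap('wrist','pics/w19.png'); np.savez('w19.npz',pos=p[0],rot=p[1],**c);crop(c,(260,380,250,430),4,'pics/zw19.png')
"
```

```text
t 17.45 pos [ 0.4848 -0.002   0.114 ] F mean [-1.43  0.45  0.91] sd [0.26 0.55 0.63]
tip px [325.26368606 244.87459157] tip world [ 0.5137 -0.0091  0.0438]
t 17.75 pos [ 0.4848 -0.0019  0.114 ] F mean [-1.19  0.3   0.83] sd [0.19 0.34 0.62]
tip px [325.25560257 244.89497936] tip world [ 0.5137 -0.0091  0.0438]
```

View pics/s19r.png

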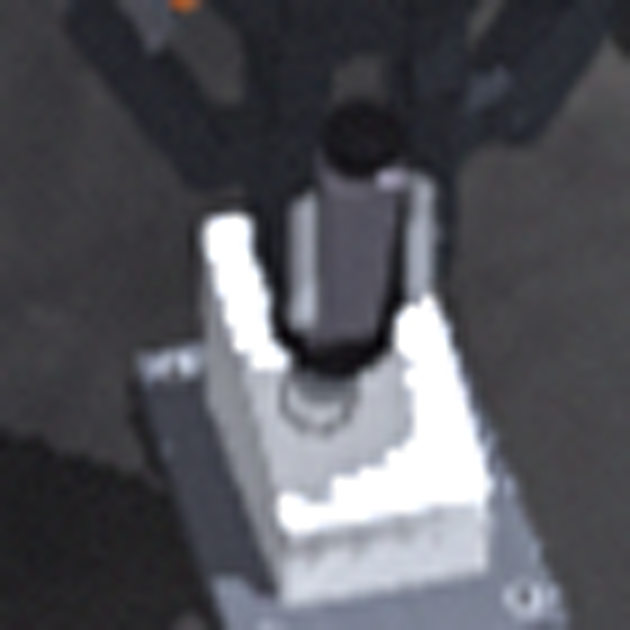

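View pics/zw19.png

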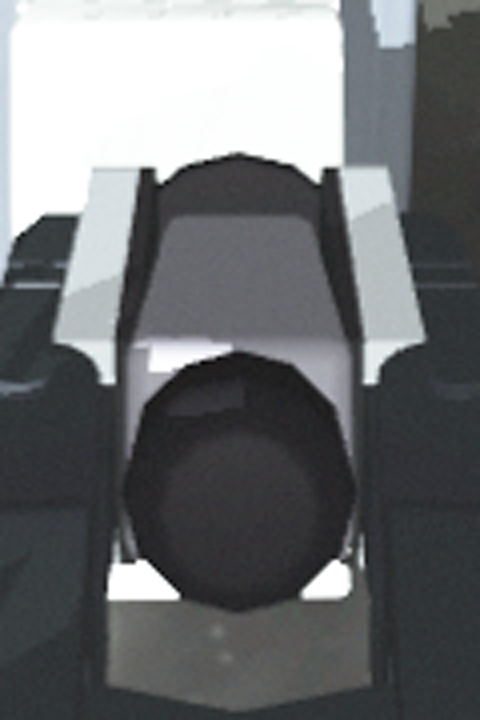

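```bash
python3 -c "
from workcell import get_obs,job_done
o=get_obs();print(o['time'],o['ee_pos'],o['wrist_force'],o['opening'],abs(o['qd']).max());print(job_done())"
```

```text
17.85 [ 0.48479073 -0.00194587  0.11392847] [-1.57905088  0.72981236 -0.00753624] 0.017509546983345493 0.14755500854589654
the job is handed in; nothing more can be done
None
```

The block is seated on both pegs and released, and the pen was still held pressed in the ring when I handed the job in at about 17.9 s. No verdict was reported.

- **Block:** I gripped it across its width and lowered it until the wrist force showed contact. The TCP was then at the height expected for a seated block (0.030 m). The camera views after release show it sitting flat on the base.
- **Pen:** The arm can't tilt its tool, so I gripped the pen with 30 N, half lifted it and pulled its shank against the rim of the rest. That turned it about 19° between the fingers. I then raised the grip to 50 N, lifted the pen clear and turned it to line up with the slope.
- **Last checks:**
  - **Tilt:** about 18.9° against the 20° slope. The method read about 1.6° too much on the upright pen, so the true tilt may be nearer 17°, still within the 10° limit.
  - **Tip position:** about 1 to 2 mm from the ring's middle. This is extrapolated along the pen, because the pin itself was washed out in the image.
  - **Press force and depth:** averaged over six readings, the force was about 2 N. That means the spring tip is in roughly 5 mm, which agrees with the 5 to 6 mm I moved after first contact.
- **Disagreements:**
  - **Force noise:** single readings vary by about ±0.6 N. The last one, just before handing in, showed less upward force than the average.
  - **Pen overlay:** the overlay of the pen model on the scene image was 1 to 2 pixels off, about 2 to 3 mm.
  - **Base position:** the two cameras differed by 1 to 2 mm.

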